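Seat the probe ferrule in the V-block against its back stop

TASK

Lay the loose metal ferrule in the groove of the V-block, round end towards the back stop, then slide it along the groove until its front face is fully home against the nose of the stop screw, and leave it lying there on both flanks of the groove. Press it home with a light, steady push of about 10 N and never let the stop take more than 20 N. Leave the glassware and other things round it alone.

Things in the scene. Friction and masses are not known exactly. Their poses are not given: they have to be found in the camera images.
- ferrule: Loose metal ferrule, 116 mm long, about 0.25 kg, lying on its side. Its x axis is its length: square head 36 x 36 x 24 mm at the -x end (x -58 to -34 mm), then a round barrel, 33 mm diameter, with two raised seating bands of 36 mm diameter (x -4 to 18 and 44 to 58 mm) and a flat front face. Origin: underside at mid-length, 18 mm below the barrel's axis; z up.
- ferrule_front (a point): Centre of the ferrule's flat front face (58 mm ahead of mid-length, on the barrel's axis); axes as the ferrule's.
- ferrule_head (a point): Centre of the ferrule's square head, on the barrel's axis, 46 mm behind mid-length and 12 mm ahead of the flat rear face; axes as the ferrule's. Grip the head across its two upright flats, 36 mm apart.
- vblock: Steel V-block bolted to the bench, 48 mm wide, on a base plate 8 mm thick, 72 mm wide (x -57 to 81 mm). Origin on the bench under mid-groove; x runs along the groove to the back stop, z up. The 90 degree groove opens upwards, x -48 to 44 mm; flanks rise from 16 mm at the middle to 36 mm at 20 mm to each side. The seated ferrule's head stands out beyond the open -x end.
- groove_axis (a point): Point over mid-groove, 41.5 mm above the bench, on the line where the axis of the ferrule lies when its bands rest on both flanks; axes as the V-block's.
- stop_post: Back stop at the groove's +x end: upright plate 46 mm wide, 14 thick, 64 high; origin on the bench under its middle, 59 mm ahead of the V-block's origin, axes the same. Its screw, on the groove's axis, points to -x and ends in a round nose, 18 mm diameter. The screw is reset each time and not measured: the nose's face is 23 to 39 mm before the post's origin. Find it by feel or sight.
- seat_pin (a joint): Brass sensing pin, 5 mm diameter, in the middle of the stop's nose: 0 = free, 3 mm out; 0.003 (m) = flush with the nose. Its spring is weak (under 0.4 N): the pin going in is not yet the stop; the nose itself must be felt. The nose sits on a slow rubber buffer that gives about 1 mm for each 6 N (solid after 4 mm) and pushes back when eased.
- flask_250: Bystander: conical flask, 82 mm wide, 143 mm high, behind the work.
- dropper_1: Bystander: dropper bottle, 33 mm wide, 100 mm high, between the two working places.
- timer: Bystander: flat timer, 72 x 66 x 18 mm, near the front edge.
- petri_1: Bystander: closed culture dish, 92 mm wide, 19 mm high, at the left.
- sample_1: Bystander: capped sample bottle, 51 mm wide, 100 mm high, back left.
Mind the look-alikes: they are no part of the job. What is shaped like the ferrule but purple or red is not meant. What is shaped like the vblock but red is not meant.

How it is judged:
On the way, in this order (a step that is already met when the one before it is completed fails the run):
1. the ferrule lies in the groove on both flanks, front face towards the stop (y of ferrule_front in the frame of groove_axis between -0.002 and 0.002 m and z of ferrule_front in the frame of groove_axis between -0.0025 and 0.002 m and y of ferrule_head in the frame of groove_axis between -0.0035 and 0.0035 m and z of ferrule_head in the frame of groove_axis between -0.0035 and 0.0035 m and angle between the x axis of ferrule and the x axis of vblock, either way round below 0.05 rad and x of ferrule_front in the frame of groove_axis above -0.015 m and x of ferrule_head in the frame of groove_axis below 0 m), for 0.2 s.
2. the ferrule, in the groove, is pressed on the stop's nose with at least 4 N (angle between the x axis of ferrule and the x axis of vblock, either way round below 0.1 rad and x of ferrule_head in the frame of groove_axis below 0 m and y of ferrule_front in the frame of groove_axis between -0.004 and 0.004 m and z of ferrule_front in the frame of groove_axis between -0.004 and 0.006 m and contact force between ferrule and stop_post above 4 N), for 0.2 s.
At the end, for the whole second after the job is handed in: After a press of at least 4 N on the stop, the ferrule rests released on both flanks: front within 2 mm sideways and 2.5 mm in height of the groove axis, head within 3.5 mm, parallel within 0.05 rad, front towards the stop, sensing pin in by 1.5 mm or more (all of step 1 and value of joint seat_pin above 0.0015 m and linear speed of ferrule below 0.01 m/s); the robot touches nothing.
It fails at once if the stop takes more than 20 N from the ferrule (contact force between ferrule and stop_post above 20 N).
It fails at once if a bystander is moved more than 20 mm (distance of any of flask_250, dropper_1, timer, petri_1, sample_1 from where it was at the start of the episode above 0.02 m).
It also fails if it takes over 61 s, if anything falls off the work surface, if the arm or the gripper's body presses on something with over 40 N, if the wrist force passes 120 N, or if a joint passes its speed limit or range.

ROBOT

A 6-joint arm with a two-finger parallel gripper is mounted at the origin on a cart in front of the work surface, level with it; the furniture and walls round the work are solid. World frame = base frame: x ahead of the robot, y to its left, z up, the work surface at z = 0. Lengths are in m, angles in rad, forces in N, time in s.
With the tool pointing down it reaches from about 0.325 to 0.75 m from the base axis. Payload 7.6 kg.
Tool frame: the origin (TCP) lies midway between the tips of the shut fingers; the grasp point (between the pads) lies env.pinch_z behind it (env.pinch_z is the distance from the TCP to the grasp point, in m); z points along the fingers, y is the line along which they close (so a half turn about z gives the same grasp; the last joint's range is limited). The gripper opens to 85 mm and grips with 20 to 120 N. Pads are 22 mm wide; open, the fingers measure 114 mm over their backs; the gripper's body (76 mm by 85 mm) begins 54 mm behind the grasp point. The pads swing forward as they close: fully open they stand 13 mm farther back than shut.
Start: joints at [1.219, 0.052, 1.401, -0, 1.689, -0.07], TCP at [0.146, 0.504, 0.205] pointing down, gripper open.
Joint ranges: [-2.9, 2.9], [-0.91, 2.17], [0.12, 2.37], [-1.06, 4.2], [0.26, 2.73], [-2.93, 2.93]. Speed limits (rad/s): [2.57, 2.57, 3.01, 3.14, 3.14, 3.14].

INTERFACE

Orientations are given as a unit quaternion [w, x, y, z].
In Python, from workcell import env gives the robot as it stands.
- The arm moves only by the tool arm_command, never from a script. Its arguments are lists of equal length, an entry for each row: "rot": the turn, a rotation vector about the world's x, y, z as a fraction of full scale, a list of three; "offset": the shift along the world's x, y, z as a fraction of full scale, a list of three; "fingers": the opening, from -1 (shut) to 1 (fully open). In form: {"rot": [[ax, ay, az], ...], "offset": [[x, y, z], ...], "fingers": [fingers, ...]}. A call has exactly 5 rows; each row is the pose to reach, as a shift and turn from the pose commanded when the call began; what a row does not reach only later rows make up. Full scale, the value 1, is 0.1 m for a shift and 45 degrees for a turn. A row lasts 1/10 s, in which the tool goes at most 50 mm and 8.59 degrees, less where a joint would pass 70% of its speed; a pose out of reach is approached as far as the arm can. A call with a number of a shift or a turn outside -1 to 1 is refused whole. A call with a gripper value outside its range is refused whole. The fingers move at their own pace and stop on an object; "force" is the grip in N (left out, the last holds). Time passes only in rows, so rows that repeat a pose let the fingers close, or fill a call up. It gives the time, the measured TCP pose, the force, the opening and the grip force at its end, in the units of the state.
- env.state(): the state, without advancing time (a new reading comes with each control period).
- env.camera(name): name is "side" or "top"; returns a dict with "pixels" (420x560x3 uint8, red, green, blue), "depth" (420x560 float32, m along the optical axis (not along the pixel's ray), 0 where there is no reading), "vertical_fov" (degrees; the focal length in pixels is half the picture's height over the tangent of half this angle, whatever the lens; pixels are square), "cx", "cy" (the principal point, pixels), "k1" (the pictures are not rectified: a ray, as slopes to the right and down, at radius r is drawn at 1 + k1 r^2 times it, then the intrinsics apply), "extrinsics" (4x4, takes a point from camera to world coordinates). Camera axes: x right, y up, looking along -z (the intrinsics and any distortion apply to the point x, -y, -z); pixel columns grow to the right and rows downward; lengths in m; the calibration is good to about 2 mm. A picture is of the moment at which its call begins.
- env.job_done(): hands the job in; it is judged then, once.
The state is a dict: "clock": time; "q": joint angles; "joint_velocities": joint speeds; "joint_efforts": joint torques, N m; "position": TCP position; "eef_rot": TCP orientation; "wrist_force": force on the tool from outside, world axes, zero at the start; "moment": the same for the moment, N m; "grip_width": opening from 0.0 (shut) to 1.0 (fully open); "gripper_force": force on a finger pad.
Only numpy, scipy, OpenCV 4.12 (cv2) and the standard library are available. Lean on these libraries where they do the work, as an engineer would, in place of code of your own. Each camera call takes 0.05 s, during which the arm holds its last target. There are 200 camera calls.

## Working session

There is one attempt and no reset: what is moved stays moved. The work goes in short steps, Python scripts to look and compute and a tool call to move; the robot and the scene stay as the last step left them, time stands still between calls to the robot, and variables do not carry over. Pictures are saved under pics/ and viewed, at most 10 in all, crops included, and the job is handed in when it is done.

Besides the shell and the picture viewer there is one more tool, called after "Emit:" by a JSON object that holds its "method" and its "body". arm_command: Moves the arm, as the interface text tells. Its arguments: {"type":"object","properties":{"rot":{"type":"array","items":{"type":"array","items":{"type":"number","minimum":-1,"maximum":1}}},"offset":{"type":"array","items":{"type":"array","items":{"type":"number","minimum":-1,"maximum":1}}},"fingers":{"type":"array","items":{"type":"number"}},"force":{"type":"number"}},"required":["rot","offset","fingers"]}

```bash
mkdir -p pics; cat > h.py <<'E'
import numpy as np, cv2
from workcell import env
def cam(n):
    c=env.camera(n); p=c["pixels"]; h,w=p.shape[:2]
    f=h/2/np.tan(np.radians(c["vertical_fov"])/2)
    c["K"]=np.array([[f,0,c["cx"]],[0,f,c["cy"]],[0,0,1]]); c["D"]=np.array([c["k1"],0,0,0,0.]); return c
def ray(c,uv):
    s=cv2.undistortPoints(np.array(uv,float).reshape(-1,1,2),c["K"],c["D"]).reshape(-1,2)
    d=np.c_[s[:,0],-s[:,1],-np.ones(len(s))]; E=np.array(c["extrinsics"])
    return E[:3,3], d@E[:3,:3].T
def onplane(c,uv,z):
    o,d=ray(c,uv); return o+d*((z-o[2])/d[:,2])[:,None]
def cloud(c):
    h,w=c["depth"].shape; v,u=np.mgrid[:h,:w]
    o,d=ray(c,np.c_[u.ravel(),v.ravel()]); P=o+d*c["depth"].reshape(-1,1)
    P[c["depth"].ravel()==0]=np.nan
    return P.reshape(h,w,3)
def save(c,n): cv2.imwrite("pics/"+n,cv2.cvtColor(c["pixels"],cv2.COLOR_RGB2BGR))
E
python3 - <<'E'
from h import *
for n in("top","side"):
    c=cam(n); save(c,n+"0.png"); np.savez(n+"0.npz",P=cloud(c),I=c["pixels"]); print(n,c["vertical_fov"],c["k1"],np.round(c["extrinsics"],3).tolist())
s=env.state(); print(s, env.pinch_z)
E
```

```text
top 43.35279988963669 0.02548216711379389 [[-0.004, 0.988, -0.153, 0.277], [-1.0, -0.002, 0.012, 0.115], [0.012, 0.153, 0.988, 1.832], [0.0, 0.0, 0.0, 1.0]]
side 42.764918448574335 0.06876693044599068 [[0.354, 0.484, -0.8, -0.835], [-0.935, 0.201, -0.292, -0.418], [0.02, 0.852, 0.524, 0.969], [0.0, 0.0, 0.0, 1.0]]
{'clock': 0.1, 'q': array([ 1.21868566e+00,  5.27976706e-02,  1.40160507e+00,  8.23701192e-07,
        1.68858091e+00, -7.03044119e-02]), 'joint_velocities': array([ 0.00084424, -0.00202318, -0.00150964, -0.00146719, -0.00057725,
       -0.00127839]), 'joint_efforts': array([ 9.28878362e-04, -3.82580781e+01, -3.60985315e+01, -5.73156490e-05,
        4.77567097e-03,  2.63345544e-05]), 'position': array([0.14587643, 0.50402122, 0.20425331]), 'eef_rot': array([-1.46205113e-04,  1.40437267e-01,  9.90089335e-01, -6.79959296e-04]), 'wrist_force': array([ 0.09326509, -0.52810167, -0.15765959]), 'moment': array([-0.00065613, -0.02158579,  0.02161736]), 'gripper_force': 0.0, 'grip_width': 1.0013982636176761} 0.0187
```

View pics/top0.png

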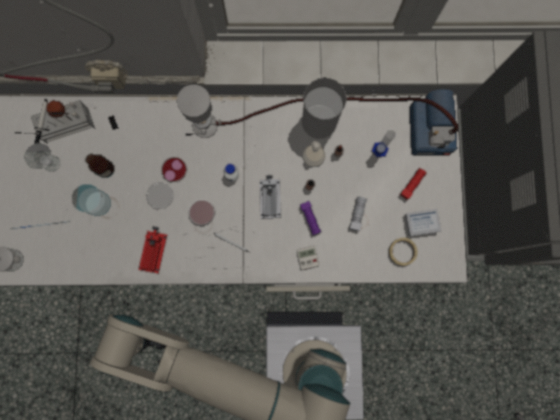

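View pics/side0.png

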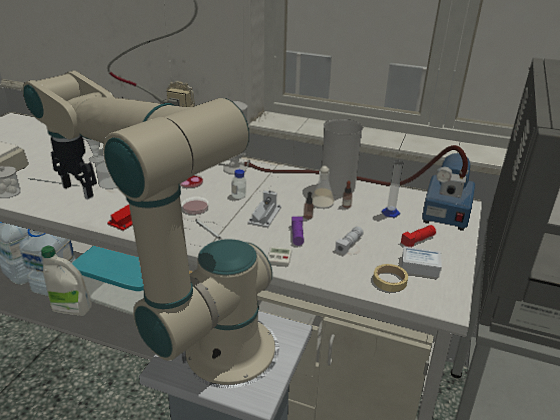

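The top view shows the grey V-block at about (270,198), its stop towards the top, and the grey ferrule at about (358,213). The dropper is at (310,186), the flask at (314,155) and the timer at (308,258). I'll enlarge the work area and measure heights.

```bash
python3 - <<'E'
from h import *
d=np.load("top0.npz");P,I=d["P"],d["I"]
B=I[165:245,250:380,::-1]; cv2.imwrite("pics/crop0.png",cv2.convertScaleAbs(cv2.resize(B,None,fx=6,fy=6,interpolation=cv2.INTER_CUBIC),alpha=1.6))
Z=P[...,2]; print("table z",np.nanmedian(Z[230:245,330:345]))
z0=np.nanmedian(Z[230:245,330:345])
for n,(v0,v1,u0,u1),t in(("ferrule",(190,236,342,374),.012),("purple",(195,240,296,326),.012),("vblock",(170,224,254,286),.012),("post",(170,224,254,286),.052)):
    q=P[v0:v1,u0:u1].reshape(-1,3); q=q[q[:,2]>z0+t]
    r=cv2.minAreaRect(q[:,:2].astype(np.float32)*1000); print(n,len(q),q.mean(0).round(3),r,q[:,2].max().round(3))
np.set_printoptions(linewidth=250)
print((Z[192:236,346:370]*1000).round()[::2].astype(int))
print((Z[172:222,256:286]*1000).round()[::2].astype(int))
E
```

```text
table z 3.153971984937165e-05
ferrule 347 [ 0.532 -0.16   0.033] ((527.8428344726562, -180.45358276367188), (75.60051727294922, 116.06653594970703), 74.9389419555664) 0.048
purple 347 [0.518 0.004 0.033] ((519.2981567382812, 0.9354095458984375), (116.10934448242188, 62.990509033203125), 20.454601287841797) 0.053
vblock 569 [0.592 0.144 0.033] ((603.0330810546875, 151.5205535888672), (162.33535766601562, 87.64291381835938), 4.889870643615723) 0.075
post 78 [0.637 0.146 0.062] ((636.9419555664062, 146.37034606933594), (42.4284782409668, 46.12043762207031), 52.53076934814453) 0.075
[[                  -3                   -4                   10                    4                    1                    2                   -1                   -6                   -7                   -1                   -2
                    -3                   -3                   -4                    4                    3                   -4                   -1                   -2                   -4                   -1                    6
                    -6                    3]
 [ 
[... 26077 characters left out ...]
  -1                    0                    7                   -3                    3                   -1                    0                    0                    3
                     0                   -2                    0                   -2                   -5                   -2                   -2                    3                   -1                   -2                    8
                     1                   -6                   -2 -9223372036854775808                   10                    1                    3                    1]]<stdin>:10: RuntimeWarning: invalid value encountered in cast
<stdin>:11: RuntimeWarning: invalid value encountered in cast
```

View pics/crop0.png

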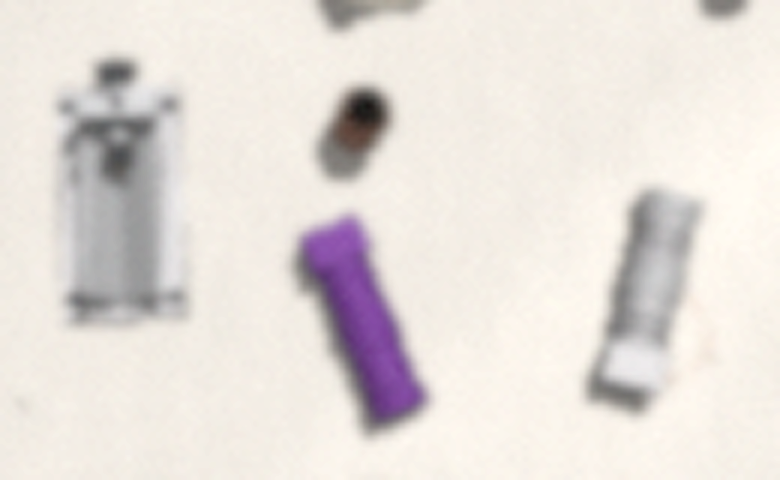

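The crop shows the ferrule's square white head near the robot at crop (635,365) and its round front at (670,200). The stop is at the far end of the V-block, at crop (118,130), so only a small turn is needed. Next I'll fit the axes.

```bash
cat >> h.py <<'E'
def axisfit(c,box,zlo,zpl,rows=None):
    """centre line of a raised thing in the top view: row mid-points on the plane zpl"""
    Z=cv2.medianBlur(np.nan_to_num(cloud(c)[...,2]).astype(np.float32),3)
    v0,v1,u0,u1=box; m=Z[v0:v1,u0:u1]>zlo
    n,l,s,_=cv2.connectedComponentsWithStats(m.astype(np.uint8)); m=l==1+np.argmax(s[1:,4])
    mid=[];wid=[]
    for v in range(v0,v1):
        u=np.flatnonzero(m[v-v0])
        if len(u)>3: mid.append([(u[0]+u[-1])/2+u0,v]); wid.append(len(u))
    return onplane(c,mid,zpl),np.array(wid)
E
python3 - <<'E'
from h import *
np.set_printoptions(suppress=True,precision=4,linewidth=160)
c=cam("top")
for n,b,zl,zp in(("ferrule",(190,236,342,374),.015,.018),("vblock",(170,224,254,286),.024,.036)):
    X,w=axisfit(c,b,zl,zp)
    print(n); print(np.c_[X[:,:2]*1000,w].round(1).T)
    k=slice(3,-3); p=np.polyfit(X[k,0],X[k,1],1); print("slope deg",np.degrees(np.arctan(p[0])),"y at x=.5,.6",np.polyval(p,[.5,.6]))
E
```

```text
ferrule
[[ 594.5  591.   587.4  583.9  580.4  576.8  573.3  569.8  566.3  562.7  559.2  555.7  552.2  548.7  545.2  541.6  538.1  534.6  531.1  527.6  524.1  520.6
   517.1  513.6  510.2  506.7  503.2  499.7  496.2  492.7  489.2  485.8  482.3  478.8]
 [-168.1 -171.5 -173.1 -174.8 -174.7 -174.6 -172.7 -170.9 -170.8 -170.7 -168.9 -168.8 -167.  -166.9 -165.  -164.9 -163.1 -163.  -162.9 -162.8 -159.3 -159.2
  -159.1 -157.3 -155.5 -155.4 -153.6 -153.5 -153.4 -151.6 -151.5 -149.7 -151.3 -154.7]
 [   4.     8.     9.    10.    10.    10.    11.    10.    10.    10.     9.     9.    10.    10.    11.    11.    10.    10.    10.    10.    10.    10.
    10.     9.    10.    10.    11.    11.    11.    12.    12.    11.    10.     8. ]]
slope deg -14.511989303973616 y at x=.5,.6 [-0.1538 -0.1797]
vblock
[[666.1 662.5 659.  655.4 651.9 648.4 644.8 641.3 637.8 634.3 630.7 627.2 620.2 616.7 613.1 609.6 606.1 602.6 599.1 595.6 592.1 588.6 585.1 581.6 578.1 574.6
  571.1 567.6 564.1 560.7 557.2 553.7 550.2 546.7 543.3 539.8 536.3 532.9 529.4]
 [147.4 147.4 147.4 147.4 145.6 145.6 145.6 145.6 145.6 145.6 145.6 145.6 145.6 145.6 145.6 145.6 145.6 145.6 143.9 143.9 142.2 142.2 142.2 142.2 142.2 142.2
  142.2 142.2 142.2 142.2 142.2 142.2 142.2 142.2 142.2 142.2 142.2 143.9 143.9]
 [  5.    7.    7.    5.    6.   12.   14.   14.   14.   14.   12.    4.    9.   14.   14.   14.   14.   12.    8.    8.   10.   11.   11.    9.    8.    8.
   10.    9.   10.   10.    8.    8.    8.    8.    9.   10.   10.   11.    5. ]]
slope deg 2.6059859470315843 y at x=.5,.6 [0.1395 0.1441]
```

```bash
cat > m.py <<'E'
from h import *
np.set_printoptions(suppress=True,precision=1,linewidth=170)
C=[cam("top") for _ in range(6)]; c=C[0]
c["depth"]=np.mean([k["depth"] for k in C],0); c["pixels"]=np.mean([k["pixels"] for k in C],0).astype(np.uint8)
np.savez("avg.npz",d=c["depth"],I=c["pixels"]); Z=cloud(c)[...,2]
def edges(box,zlo,zpl):
    v0,v1,u0,u1=box; out=[]
    for v in range(v0,v1):
        z=Z[v,u0:u1]; k=np.flatnonzero(z>zlo)
        if len(k)<4: continue
        a,b=k[0],k[-1]
        # sub-pixel by linear crossing
        fa=a-(z[a]-zlo)/(z[a]-z[a-1]); fb=b+(z[b]-zlo)/(z[b]-z[b+1])
        L,R=onplane(c,[[u0+fa,v],[u0+fb,v]],zpl); out.append([L[0],L[1],R[1]])
    return np.array(out)*1000
for n,b,zl,zp in(("ferrule",(190,236,342,374),.012,.018),("vblock",(170,224,254,286),.022,.036)):
    e=edges(b,zl,zp); print(n); print(np.c_[e,e[:,1]-e[:,2],(e[:,1]+e[:,2])/2].T)
v=np.array([[x,*np.r_[ (Z[r,256:288]*1000)]] for r,x in zip(range(200,212),range(12))]); print(v[:,1:].mean(0))
E
python3 m.py
```

```text
ferrule
[[ 594.6  591.1  587.5  584.   580.4  576.9  573.5  569.8  566.3  562.8  559.3  555.7  552.3  548.7  545.2  541.7  538.2  534.8  531.2  527.7  524.2  520.7  517.2
   513.7  510.2  506.7  503.2  499.7  496.3  492.8  489.3  485.8  482.3  478.8]
 [-160.6 -131.5 -157.3 -120.8 -157.3 -157.2 -106.6 -153.4 -153.7 -153.2 -152.9 -149.4 -123.6 -146.2 -146.  -145.7 -145.8 -112.7 -145.3 -142.6 -142.1 -119.4 -141.6
  -138.  -138.4 -137.5 -134.4 -133.8 -125.8 -122.3 -130.2 -130.1 -131.  -140.6]
 [-175.7 -215.  -192.8 -214.7 -192.4 -192.2 -204.  -188.8 -203.8 -188.  -184.9 -184.6 -184.8 -184.4 -184.5 -183.7 -181.  -180.7 -180.4 -199.2 -177.1 -176.5 -176.7
  -173.4 -173.3 -195.1 -205.4 -169.8 -173.2 -173.1 -198.1 -169.7 -169.1 -169.4]
 [  15.1   83.5   35.5   93.9   35.1   35.    97.4   35.4   50.1   34.9   32.1   35.2   61.2   38.2   38.5   38.    35.2   67.9   35.    56.6   35.    57.1   35.1
    35.4   34.8   57.6   71.1   36.    47.3   50.8   67.8   39.5   38.2   28.7]
 [-168.2 -173.2 -175.  -167.8 -174.8 -174.7 -155.3 -171.1 -178.7 -170.6 -168.9 -167.  -154.2 -165.3 -165.3 -164.7 -163.4
[... 788 characters left out ...]
18.2 102.9 118.2 117.9 118.1 118.  118.2  96.1 118.1 119.8]
 [ 64.1  24.2  24.4  20.5  50.1  50.3  54.6  50.3  71.5  80.8  69.7  36.6  48.5  48.6  77.6  48.7  48.3  48.2  45.   45.   48.3  53.   77.4  48.4  48.4  48.6  73.9
   48.2  48.2  48.   63.4  48.   56.7  48.   48.   59.8  71.7  59.8  46.6]
 [167.1 147.3 147.3 145.8 145.6 145.6 143.6 145.7 156.4 162.  130.6 156.6 145.5 145.7 160.1 145.6 145.7 145.8 143.8 143.9 142.2 144.8 156.6 142.1 142.3 142.  154.8
  142.2 142.2 142.2 134.6 142.2 146.3 142.1 142.  148.1 131.9 148.  143. ]]
[ 0.2 25.7 -0.1 -0.2 -0.7 33.  33.2  7.7 36.1 35.2 30.2 28.4 24.7 21.6 18.6 44.1 21.9 25.1 29.  32.2 35.2 36.9  8.   7.6  7.2 25.9  0.2  0.2 -0.   1.2 26.2 25.9]
```

```bash
cat > e.py <<'E'
from h import *
np.set_printoptions(suppress=True,precision=1,linewidth=170)
c=cam("top"); I=np.load("avg.npz")["I"]
G=cv2.cvtColor(I,cv2.COLOR_RGB2GRAY).astype(float)
S=cv2.Sobel(cv2.GaussianBlur(G,(0,0),0.8),cv2.CV_64F,1,0)
def track(u0,u1,v0,v1,sgn,z):
    pts=[]
    for v in range(v0,v1):
        g=sgn*S[v,u0:u1]; k=int(np.argmax(g))
        if 0<k<len(g)-1 and g[k]>15:
            a,b,d=g[k-1:k+2]; pts.append([u0+k+.5*(a-d)/(a-2*b+d),v])
    X=onplane(c,pts,z)*1000
    p=np.polyfit(X[:,0],X[:,1],1)
    for _ in range(3):
        r=np.abs(X[:,1]-np.polyval(p,X[:,0])); k=r<2.5*np.median(r)+.2; p=np.polyfit(X[k,0],X[k,1],1)
    print(len(pts),k.sum(),"deg %.2f  y(x=520)=%.1f y(x=600)=%.1f rms %.2f"%(np.degrees(np.arctan(p[0])),*np.polyval(p,[520,600]),np.std(r[k])))
print(G[205,256:286],G[213,256:286]);print(S[205,256:286])
if __name__=="__main__":
    track(266,275,193,214,-1,.016)
    track(259,264,186,214,-1,.036); track(274,282,186,214,1,.036)
E
python3 e.py
```

```text
[147. 147. 144. 139. 138. 135. 124. 118. 118. 113. 110. 110. 111. 109. 104.  98.  96.  96.  98. 103. 117. 132. 140. 141. 139. 141. 146. 148. 149. 149.] [148. 148. 147. 144. 137. 123. 104.  97. 100. 102. 102. 104. 106. 106. 103.  98.  94.  92.  92.  97. 109. 117. 114. 111. 118. 133. 144. 147. 147. 147.]
[ -5.  -14.5 -25.2 -25.3 -28.2 -48.2 -55.1 -36.9 -25.4 -21.5 -10.9  -3.5  -9.9 -25.7 -34.7 -26.1  -8.   10.   35.5  72.7  96.1  81.7  42.2  10.4   6.5  19.6  23.5  13.8
   4.3   0.7]
19 16 deg 3.79  y(x=520)=141.3 y(x=600)=146.6 rms 0.32
24 24 deg 4.34  y(x=520)=170.4 y(x=600)=176.5 rms 1.04
25 19 deg -1.70  y(x=520)=124.1 y(x=600)=121.7 rms 0.26
```

```bash
cat > f.py <<'E'
from h import *
c=cam("top"); fr=[cam("top")["depth"] for _ in range(12)]+[c["depth"]]
D=np.array(fr); D[D==0]=np.nan; c["depth"]=np.nan_to_num(np.nanmedian(D,0))
np.save("dmed.npy",c["depth"]); P=cloud(c)*1000
q=P[170:224,250:290].reshape(-1,3); q=q[np.isfinite(q).all(1)]
th,y0=np.radians(2.5),144.0   # line y=y0+tan*(x-590)
for it in range(8):
    s=q[:,1]-y0-np.tan(th)*(q[:,0]-590); pr=[]
    for sg in(1,-1):
        k=(sg*s>4)&(sg*s<17)&(q[:,0]>535)&(q[:,0]<596); A=np.c_[q[k,1]-144,q[k,0]-565,np.ones(k.sum())]
        w=np.ones(k.sum())
        for _ in range(5):
            p=np.linalg.lstsq(A*w[:,None],q[k,2]*w,rcond=None)[0]; r=np.abs(q[k,2]-A@p); w=(r<6)*1.
        pr.append(p)
    a,b=pr; dd=(b-a); # (a0-b0)*y+(a1-b1)x+(a2-b2)=0
    sl=-(a[1]-b[1])/(a[0]-b[0]); ic=-(a[2]-b[2])/(a[0]-b[0])+144
    th=np.arctan(sl); y0=ic+sl*25
print("flanks",np.round(pr,3).tolist(),"deg",np.degrees(th),"y at 565",ic,"y590",y0,"bottom z",a[0]*(ic-144)+a[2],k.sum())
u=np.array([np.cos(th),np.sin(th)]);n=np.array([-u[1],u[0]]);o=np.array([565,ic])
S=(q[:,:2]-o)@u;T=(q[:,:2]-o)@n
k=(np.abs(T)>6)&(np.abs(T)<23)&(q[:,2]>52); print("post s",np.percentile(S[k],[2,50,98]),"t",np.percentile(T[k],[2,98]),"z",np.median(q[k,2]))
k=(np.abs(T)>14)&(np.abs(T)<22)&(q[:,2]>24)&(q[:,2]<45); print("block s",np.percentile(S[k],[0,2,98,100]))
k=(np.abs(T)<3)
for s0 in range(-10,80,4):
    j=k&(S>=s0)&(S<s0+4); print(s0+2,np.round(np.median(q[j,2]),1),end=' | ')
k=(np.abs(T)<34)&(q[:,2]>4.5)&(q[:,2]<60); print("\nplate s",np.percentile(S[k],[0,1,99,100]))
k=(q[:,2]>4.5)&(q[:,2]<12)&(np.abs(S)<40); print("plate t",np.percentile(T[k],[1,3,97,99]))
# ferrule
q=P[188:238,340:376].reshape(-1,3); q=q[np.isfinite(q).all(1)]; q=q[q[:,2]>15]
m=np.median(q,0)[:2]; v=np.linalg.svd(q[:,:2]-q[:,:2].mean(0),full_matrices=False)[2][0]; v*=np.sign(v[0])
n=np.array([-v[1],v[0]]);k=np.abs((q[:,:2]-m)@n)<30;q=q[k]
v=np.linalg.svd(q[:,:2]-q[:,:2].mean(0),full_matrices=False)[2][0]; v*=np.sign(v[0]);n=np.array([-v[1],v[0]])
m=q[:,:2].mean(0);S=(q[:,:2]-m)@v;T=(q[:,:2]-m)@n
print("ferrule",m,np.degrees(np.arctan2(v[1],v[0])),np.percentile(S,[0,1,99,100]),np.percentile(T,[1,99]))
k=S>S.max()-18; k2=S<S.min()+18; print(q[k2,2].mean(),q[k,2].mean()); mid=m+v*(S.max()+S.min())/2; print("mid",mid,"head",mid-46*v)
E
python3 f.py
```

```text
flanks [[0.832, -0.052, 19.345], [-1.024, 0.031, 14.769]] deg 2.5514565302111083 y at 565 141.53471642007446 y590 142.64873582780376 bottom z 17.29280439494159 64
post s [65.27329776 71.34586018 79.18312205] t [-21.85424558  22.6186899 ] z 63.687574758709786
block s [-34.8970424  -33.82394752  65.48306091  66.10832688]
-8 18.8 | -4 17.6 | 0 18.6 | 4 18.3 | 8 17.5 | 12 16.0 | 16 20.1 | 20 18.7 | 24 19.1 | 28 18.4 | 32 18.1 | 36 17.9 | 40 44.4 | 44 50.5 | 48 48.2 | 52 48.3 | 56 47.2 | 60 45.7 | 64 52.5 | 68 66.0 | 72 69.9 | 76 63.7 | 80 nan | 
plate s [-43.44391084 -42.73630069  96.24546683 100.15196742]
plate t [-34.29176909 -33.89732498  35.80428312  36.64151385]
ferrule [ 532.19373715 -160.15340402] -14.283727259897885 [-56.54223874 -55.81025064  58.93191097  59.89907257] [-17.96013462  16.70736014]
34.772598954201584 32.503891706990935
mid [ 533.82026722 -160.5675094 ] head [ 489.24231843 -149.21821507]f.py:3: RuntimeWarning: All-NaN slice encountered
  D=np.array(fr); D[D==0]=np.nan; c["depth"]=np.nan_to_num(np.nanmedian(D,0))
  return _methods._mean(a, axis=axis, dtype=dtype,
  ret = ret.dtype.type(ret / rcount)
```

Emit:
{"method": "arm_command", "body": {"rot": [[0, 0, 0], [0, 0, 0.01], [0, 0, 0.02], [0, 0, 0.03], [0, 0, 0.038]], "offset": [[0.1, -0.2, 0], [0.2, -0.4, 0], [0.3, -0.6, 0], [0.4, -0.8, 0], [0.5, -1, 0]], "fingers": [1, 1, 1, 1, 1], "force": 40}}

```text
clock: 1.65
position: [0.1963, 0.4035, 0.2051]
eef_rot: [0.0, 0.125, 0.992, 0.0]
wrist_force: [-0.1, 0.1, 0.9]
grip_width: 1.0
gripper_force: 0.0
```

Emit:
{"method": "arm_command", "body": {"rot": [[0, 0, 0], [0, 0, 0], [0, 0, 0], [0, 0, 0], [0, 0, 0]], "offset": [[0.1, -0.2, 0], [0.2, -0.4, 0], [0.3, -0.6, 0], [0.4, -0.8, 0], [0.5, -1, 0]], "fingers": [1, 1, 1, 1, 1]}}

```text
clock: 2.15
position: [0.2463, 0.3035, 0.2051]
eef_rot: [0.0, 0.126, 0.992, 0.0]
wrist_force: [0.7, 0.5, -0.0]
grip_width: 1.001
gripper_force: 0.0
```

Emit:
{"method": "arm_command", "body": {"rot": [[0, 0, 0], [0, 0, 0], [0, 0, 0], [0, 0, 0], [0, 0, 0]], "offset": [[0.1, -0.2, 0], [0.2, -0.4, 0], [0.3, -0.6, 0], [0.4, -0.8, 0], [0.5, -1, 0]], "fingers": [1, 1, 1, 1, 1]}}

```text
clock: 2.65
position: [0.2963, 0.2035, 0.2052]
eef_rot: [0.0, 0.126, 0.992, 0.0]
wrist_force: [-0.8, -0.4, 0.7]
grip_width: 0.998
gripper_force: 0.0
```

Emit:
{"method": "arm_command", "body": {"rot": [[0, 0, 0], [0, 0, 0], [0, 0, 0], [0, 0, 0], [0, 0, 0]], "offset": [[0.1, -0.2, 0], [0.2, -0.4, 0], [0.3, -0.6, 0], [0.4, -0.8, 0], [0.5, -1, 0]], "fingers": [1, 1, 1, 1, 1]}}

```text
clock: 3.15
position: [0.3463, 0.1035, 0.2052]
eef_rot: [0.0, 0.126, 0.992, 0.0]
wrist_force: [0.2, -0.4, -1.3]
grip_width: 1.005
gripper_force: 0.0
```

Emit:
{"method": "arm_command", "body": {"rot": [[0, 0, 0], [0, 0, 0], [0, 0, 0], [0, 0, 0], [0, 0, 0]], "offset": [[0.1, -0.2, 0], [0.2, -0.4, 0], [0.3, -0.6, 0], [0.4, -0.8, 0], [0.5, -1, 0]], "fingers": [1, 1, 1, 1, 1]}}

```text
clock: 3.65
position: [0.3963, 0.0034, 0.2051]
eef_rot: [0.0, 0.126, 0.992, 0.0]
wrist_force: [0.5, 0.2, 0.6]
grip_width: 0.999
gripper_force: 0.0
```

Emit:
{"method": "arm_command", "body": {"rot": [[0, 0, 0], [0, 0, 0], [0, 0, 0], [0, 0, 0], [0, 0, 0]], "offset": [[0.1, -0.2, 0], [0.2, -0.4, 0], [0.3, -0.6, 0], [0.4, -0.8, 0], [0.5, -1, 0]], "fingers": [1, 1, 1, 1, 1]}}

```text
clock: 4.15
position: [0.4463, -0.0966, 0.2051]
eef_rot: [0.0, 0.126, 0.992, 0.0]
wrist_force: [0.4, 1.0, 0.6]
grip_width: 0.997
gripper_force: 0.0
```

Emit:
{"method": "arm_command", "body": {"rot": [[0, 0, 0], [0, 0, 0], [0, 0, 0], [0, 0, 0], [0, 0, 0]], "offset": [[0.2, -0.25, -0.1], [0.44, -0.54, -0.3], [0.44, -0.54, -0.55], [0.44, -0.54, -0.8], [0.44, -0.54, -1]], "fingers": [1, 1, 1, 1, 1]}}

```text
clock: 4.65
position: [0.4895, -0.1497, 0.1032]
eef_rot: [-0.001, 0.126, 0.992, 0.0]
wrist_force: [-0.1, -0.4, 0.8]
grip_width: 0.998
gripper_force: 0.0
```

```bash
python3 - <<'E'
from h import *
c=cam("side"); o=c["pixels"][190:290,280:420,::-1]; cv2.imwrite("pics/s1.png",cv2.resize(o,None,fx=5,fy=5,interpolation=cv2.INTER_CUBIC))
E
```

```text
(no output)
```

View pics/s1.png

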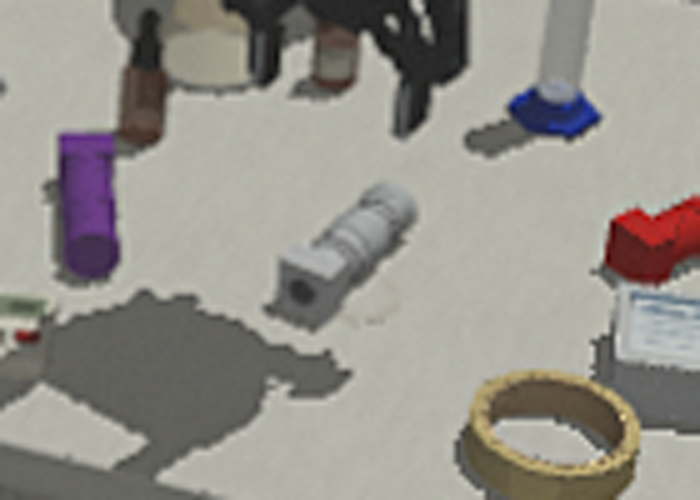

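The side crop shows the ferrule's square head nearest the robot at crop (310,285), with the open fingers above it at (265,60) and (410,120). I'll check the head position from this second view.

```bash
python3 - <<'E'
from h import *
c=cam("side"); print(onplane(c,[[280+318/5,190+262/5]],.036), onplane(c,[[280+302/5,190+290/5]],.018))
E
```

```text
[[ 0.48300666 -0.1541891   0.036     ]] [[ 0.47612295 -0.14758266  0.018     ]]
```

Emit:
{"method": "arm_command", "body": {"rot": [[0, 0, 0], [0, 0, 0], [0, 0, 0], [0, 0, 0], [0, 0, 0]], "offset": [[0, -0.01, -0.1], [0, -0.01, -0.2], [0, -0.01, -0.3], [0, -0.01, -0.4], [0, -0.01, -0.5]], "fingers": [1, 1, 1, 1, 1]}}

```text
clock: 5.25
position: [0.49, -0.1507, 0.0543]
eef_rot: [0.0, 0.126, 0.992, 0.0]
wrist_force: [-0.2, -0.1, -0.8]
grip_width: 0.997
gripper_force: 0.0
```

Emit:
{"method": "arm_command", "body": {"rot": [[0, 0, 0], [0, 0, 0], [0, 0, 0], [0, 0, 0], [0, 0, 0]], "offset": [[-0.01, 0, -0.12], [-0.01, 0, -0.24], [-0.01, 0, -0.36], [-0.01, 0, -0.49], [-0.01, 0, -0.49]], "fingers": [1, 1, 1, 1, 0.6]}}

```text
clock: 5.75
position: [0.4876, -0.1502, 0.0036]
eef_rot: [-0.002, 0.126, 0.992, 0.001]
wrist_force: [1.2, 0.2, 0.1]
grip_width: 0.857
gripper_force: 0.0
```

Emit:
{"method": "arm_command", "body": {"rot": [[0, 0, 0], [0, 0, 0], [0, 0, 0], [0, 0, 0], [0, 0, 0]], "offset": [[0, 0, 0], [0, 0, 0], [0, 0, 0], [0, 0, 0], [0, 0, 0]], "fingers": [0.2, 0, -0.3, -0.6, -1]}}

```text
clock: 6.25
position: [0.4897, -0.1509, 0.0071]
eef_rot: [0.001, 0.126, 0.992, -0.0]
wrist_force: [-2.2, 1.5, 5.4]
grip_width: 0.39
gripper_force: 39.6
```

Emit:
{"method": "arm_command", "body": {"rot": [[0, 0, 0], [0, 0, 0], [0, 0, 0], [0, 0, 0], [0, 0, 0]], "offset": [[0, 0, 0], [0, 0, 0], [0, 0, 0], [0, 0, 0], [0, 0, 0]], "fingers": [-1, -1, -1, -1, -1]}}

```text
clock: 6.75
position: [0.4897, -0.1509, 0.0071]
eef_rot: [0.001, 0.126, 0.992, -0.0]
wrist_force: [-0.9, 1.0, 5.3]
grip_width: 0.393
gripper_force: 39.6
```

Emit:
{"method": "arm_command", "body": {"rot": [[0, 0, 0], [0, 0, 0], [0, 0, 0], [0, 0, 0], [0, 0, 0]], "offset": [[0, 0, 0], [0, 0, 0], [0, 0, 0.01], [0, 0, 0.03], [0, 0, 0.06]], "fingers": [-1, -1, -1, -1, -1], "force": 110}}

```text
clock: 7.25
position: [0.4884, -0.1505, 0.0115]
eef_rot: [-0.001, 0.126, 0.992, 0.0]
wrist_force: [0.6, -0.1, -1.9]
grip_width: 0.335
gripper_force: 108.9
```

Emit:
{"method": "arm_command", "body": {"rot": [[0, 0, 0], [0, 0, 0], [0, 0, 0], [0, 0, 0], [0, 0, 0]], "offset": [[0, 0, 0.1], [0, 0, 0.3], [0, 0, 0.5], [0, 0, 0.75], [0, 0, 1]], "fingers": [-1, -1, -1, -1, -1]}}

```text
clock: 7.75
position: [0.4886, -0.1505, 0.1132]
eef_rot: [-0.0, 0.126, 0.992, 0.0]
wrist_force: [0.3, -0.1, -1.8]
grip_width: 0.332
gripper_force: 109.0
```

```bash
python3 - <<'E'
from h import *
s=env.state(); print(s["position"],s["wrist_force"],s["moment"],s["grip_width"])
c=cam("side"); o=c["pixels"][150:270,270:430,::-1]; cv2.imwrite("pics/s2.png",cv2.resize(o,None,fx=5,fy=5,interpolation=cv2.INTER_CUBIC))
E
```

```text
[ 0.488581   -0.15053439  0.11318013] [ 0.2575239  -0.05057249 -1.77119403] [0.02008472 0.05406213 0.01030952] 0.3320866964645229
```

View pics/s2.png

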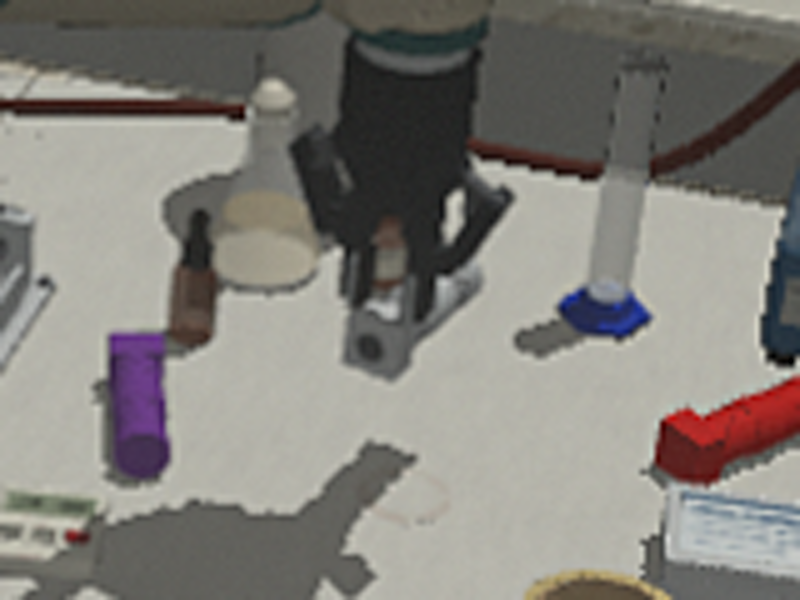

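The side crop shows the ferrule held by its head at (380,345) and roughly level, with its front to the upper right at (470,280). Next I'll carry it over at a safe height.

Emit:
{"method": "arm_command", "body": {"rot": [[0, 0, 0], [0, 0, 0.02], [0, 0, 0.06], [0, 0, 0.1], [0, 0, 0.13]], "offset": [[0, 0, 0.15], [0, 0.1, 0.3], [0, 0.3, 0.45], [0, 0.6, 0.55], [0, 0.9, 0.55]], "fingers": [-1, -1, -1, -1, -1]}}

```text
clock: 8.3
position: [0.4895, -0.0594, 0.169]
eef_rot: [0.001, 0.074, 0.997, 0.0]
wrist_force: [0.3, 0.0, -2.1]
grip_width: 0.336
gripper_force: 109.4
```

Emit:
{"method": "arm_command", "body": {"rot": [[0, 0, 0.03], [0, 0, 0.06], [0, 0, 0.09], [0, 0, 0.12], [0, 0, 0.15]], "offset": [[0, 0.2, 0], [0, 0.4, 0], [0, 0.6, 0], [0, 0.8, 0], [0, 1, 0]], "fingers": [-1, -1, -1, -1, -1]}}

```text
clock: 8.8
position: [0.4885, 0.0408, 0.1671]
eef_rot: [-0.0, 0.015, 1.0, 0.0]
wrist_force: [0.6, 0.1, -1.9]
grip_width: 0.333
gripper_force: 109.1
```

Emit:
{"method": "arm_command", "body": {"rot": [[0, 0, 0.03], [0, 0, 0.06], [0, 0, 0.08], [0, 0, 0.1], [0, 0, 0.1]], "offset": [[0, 0.3, 0], [0, 0.6, 0], [-0.03, 0.85, 0], [-0.06, 0.99, 0], [-0.06, 0.99, 0]], "fingers": [-1, -1, -1, -1, -1]}}

```text
clock: 9.3
position: [0.4823, 0.1399, 0.167]
eef_rot: [-0.0, -0.025, 1.0, 0.0]
wrist_force: [-0.8, -1.0, -1.8]
grip_width: 0.332
gripper_force: 109.2
```

Emit:
{"method": "arm_command", "body": {"rot": [[0, 0, 0], [0, 0, 0], [0, 0, 0], [0, 0, 0], [0, 0, 0]], "offset": [[0, 0, -0.2], [0, 0, -0.45], [0, 0, -0.7], [0, 0, -0.9], [0, 0, -1]], "fingers": [-1, -1, -1, -1, -1]}}

```text
clock: 9.8
position: [0.4819, 0.1372, 0.065]
eef_rot: [-0.002, -0.023, 1.0, -0.0]
wrist_force: [-0.7, 0.8, -1.4]
grip_width: 0.337
gripper_force: 108.9
```

```bash
python3 - <<'E'
from h import *
s=env.state(); print(s["clock"],s["position"],s["eef_rot"],s["wrist_force"])
c=cam("top"); fr=np.array([cam("top")["depth"] for _ in range(5)]+[c["depth"]]); fr[fr==0]=np.nan; c["depth"]=np.nan_to_num(np.nanmedian(fr,0))
P=cloud(c)*1000; np.save("P2.npy",P)
T=cv2.resize(c["pixels"][165:245,235:305,::-1],None,fx=6,fy=6,interpolation=cv2.INTER_CUBIC)
c2=cam("side"); S=cv2.resize(c2["pixels"][170:240,230:310,::-1],None,fx=4,fy=4,interpolation=cv2.INTER_CUBIC)
o=np.zeros((480,420+320,3),np.uint8); o[:,:420]=T; o[:280,420:]=S; cv2.imwrite("pics/s3.png",o)
b=np.load("dmed.npy"); c["depth"]=b.astype(np.float32); P0=cloud(c)*1000
E
```

```text
9.8 [0.48193052 0.13724964 0.06503595] [-1.56511868e-03 -2.27998678e-02  9.99738741e-01 -4.07663398e-04] [-0.71502865  0.76628187 -1.42011718]<stdin>:3: RuntimeWarning: All-NaN slice encountered
```

View pics/s3.png

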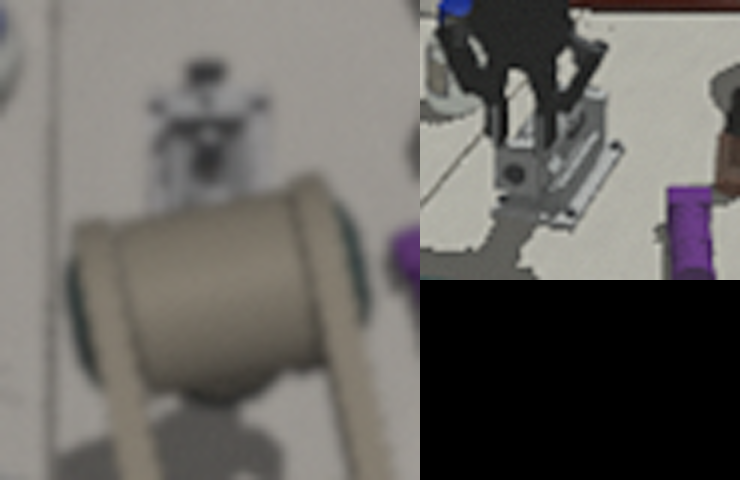

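The top view is blocked by the arm. In the side inset the head is at composite (515,172) and the ferrule runs over the groove. I'll check the block's lateral position from the side depth, which agreed with the TCP at the grasp.

```bash
python3 - <<'E'
from h import *
import warnings; warnings.simplefilter("ignore")
c=cam("side"); fr=np.array([cam("side")["depth"] for _ in range(9)]+[c["depth"]]); fr[fr==0]=np.nan; c["depth"]=np.nan_to_num(np.nanmedian(fr,0))
P=cloud(c)*1000
print("table",np.nanmedian(P[262:270,300:330,2]))
q=P[170:245,225:310].reshape(-1,3); q=q[np.isfinite(q).all(1)]
o=np.array([578.7,142.6]);th=np.radians(2.55);u=np.array([np.cos(th),np.sin(th)]);n=np.array([-u[1],u[0]])
S=(q[:,:2]-o)@u;T=(q[:,:2]-o)@n;Z=q[:,2]
def fit(name,k):
    A=np.c_[S[k],np.ones(k.sum())];w=np.ones(k.sum())
    for _ in range(6):
        p=np.linalg.lstsq(A*w[:,None],T[k]*w,rcond=None)[0]; r=np.abs(T[k]-A@p); w=(r<3)*1.
    print(name,k.sum(),int(w.sum()),"T0 %.1f slope deg %.2f"%(p[1],np.degrees(p[0])),"T@mean",(p[0]*S[k].mean()+p[1]).round(1))
fit("right wall (-24)",(Z>11)&(Z<33)&(T<-18)&(T>-32)&(S>-46)&(S<42))
k=(Z>42)&(Z<60)&(T<-18)&(T>-30)&(S>48)&(S<72); print("post right wall (-23)",k.sum(),np.median(T[k]))
k=(Z>52)&(np.abs(T)<35)&(S>40)&(S<85); 
print("post",k.sum(),np.percentile(T[k],[1,99]),np.percentile(S[k],[1,99]))
k=(Z>60)&(Z<92)&(np.abs(T)<30)&(S<-95)&(S>-120); print("rear face",k.sum(),np.median(S[k]),np.percentile(T[k],[2,50,98]),np.percentile(Z[k],[2,50,98]))
k=(Z>62)&(np.abs(T)<30)&(S<30)&(S>-60); print("barrel",k.sum(),np.percentile(S[k],[1,99]),np.percentile(T[k],[2,50,98]),np.percentile(Z[k],[2,50,98]))
k=(Z>4)&(Z<12)&(T<-22)&(np.abs(T)<50)&(S>-80)&(S<100); print("plate right edge(-36)",np.percentile(T[k],[1,3,10]),"S",np.percentile(S[k],[1,99]))
E
```

```text
table -1.5972488020837838
right wall (-24) 47 47 T0 -20.7 slope deg -0.43 T@mean -20.7
post right wall (-23) 7 -20.60977804288654
post 30 [-20.70079705  21.41432022] [48.43863411 62.08821177]
rear face 105 -111.56117026903377 [-19.6065361   -2.45373776  14.46038618] [62.28092041 77.56635314 91.41931414]
barrel 43 [-58.34608294   1.92509901] [-16.66276896 -14.59126873  13.38547489] [68.52044528 78.31403769 89.07285242]
plate right edge(-36) [-33.2178384  -32.98766511 -32.47966314] S [-57.05058025  73.89479601]
```

Emit:
{"method": "arm_command", "body": {"rot": [[0, 0, 0], [0, 0, 0], [0, 0, 0], [0, 0, 0], [0, 0, 0]], "offset": [[0, 0.02, 0], [0, 0.02, -0.06], [0, 0.02, -0.12], [0, 0.02, -0.18], [0, 0.02, -0.22]], "fingers": [-1, -1, -1, -1, -1]}}

```text
clock: 11.15
position: [0.4825, 0.1402, 0.044]
eef_rot: [-0.001, -0.023, 1.0, -0.0]
wrist_force: [-0.9, -0.5, -1.3]
grip_width: 0.329
gripper_force: 109.3
```

Emit:
{"method": "arm_command", "body": {"rot": [[0, 0, 0], [0, 0, 0], [0, 0, 0], [0, 0, 0], [0, 0, 0]], "offset": [[0, 0, -0.01], [0, 0, -0.02], [0, 0, -0.03], [0, 0, -0.04], [0, 0, -0.04]], "fingers": [-1, -1, -1, -1, -1]}}

```text
clock: 11.65
position: [0.483, 0.1403, 0.041]
eef_rot: [0.0, -0.023, 1.0, 0.0]
wrist_force: [0.6, -0.3, -2.7]
grip_width: 0.338
gripper_force: 109.4
```

Emit:
{"method": "arm_command", "body": {"rot": [[0, 0, 0], [0, 0, 0], [0, 0, 0], [0, 0, 0], [0, 0, 0]], "offset": [[0, 0, -0.01], [0, 0, -0.02], [0, 0, -0.03], [0, 0, -0.03], [0, 0, -0.03]], "fingers": [-1, -1, -1, -1, -1]}}

```text
clock: 12.15
position: [0.483, 0.1403, 0.038]
eef_rot: [-0.0, -0.023, 1.0, 0.0]
wrist_force: [0.2, 0.4, -2.5]
grip_width: 0.339
gripper_force: 109.4
```

Emit:
{"method": "arm_command", "body": {"rot": [[0, 0, 0], [0, 0, 0], [0, 0, 0], [0, 0, 0], [0, 0, 0]], "offset": [[0, 0, -0.005], [0, 0, -0.01], [0, 0, -0.015], [0, 0, -0.015], [0, 0, -0.015]], "fingers": [-1, -1, -1, -1, -1]}}

```text
clock: 12.65
position: [0.483, 0.1403, 0.0365]
eef_rot: [0.0, -0.023, 1.0, 0.0]
wrist_force: [-0.6, 0.1, -1.4]
grip_width: 0.334
gripper_force: 110.0
```

```bash
python3 - <<'E'
from h import *
s=env.state(); print(s["clock"],s["position"],s["wrist_force"],s["moment"])
E
```

```text
12.65 [0.48299897 0.14028617 0.03654148] [-0.57717092  0.12649502 -1.35704855] [0.00961351 0.04620631 0.03092644]
```

Emit:
{"method": "arm_command", "body": {"rot": [[0, 0, 0], [0, 0, 0], [0, 0, 0], [0, 0, 0], [0, 0, 0]], "offset": [[0, 0, -0.005], [0, 0, -0.01], [0, 0, -0.015], [0, 0, -0.015], [0, 0, -0.015]], "fingers": [-1, -1, -1, -1, -1]}}

```text
clock: 13.15
position: [0.483, 0.1403, 0.0351]
eef_rot: [0.0, -0.023, 1.0, 0.0]
wrist_force: [-0.6, -0.8, -1.4]
grip_width: 0.337
gripper_force: 110.6
```

Emit:
{"method": "arm_command", "body": {"rot": [[0, 0, 0], [0, 0, 0], [0, 0, 0], [0, 0, 0], [0, 0, 0]], "offset": [[0, 0, -0.005], [0, 0, -0.01], [0, 0, -0.01], [0, 0, -0.01], [0, 0, -0.01]], "fingers": [-1, -1, -1, -1, -1]}}

```text
clock: 13.65
position: [0.483, 0.1403, 0.034]
eef_rot: [0.0, -0.023, 1.0, 0.0]
wrist_force: [-0.0, 0.3, -1.8]
grip_width: 0.332
gripper_force: 110.8
```

```bash
python3 - <<'E'
from h import *
s=env.state(); print(s["clock"],s["position"],s["wrist_force"],s["moment"])
E
```

```text
13.65 [0.48298419 0.14032097 0.03403229] [-0.02896043  0.28132379 -1.78663526] [-0.12050009  0.11528231 -0.07399526]
```

Emit:
{"method": "arm_command", "body": {"rot": [[0, 0, 0], [0, 0, 0], [0, 0, 0], [0, 0, 0], [0, 0, 0]], "offset": [[0, 0, -0.005], [0, 0, -0.01], [0, 0, -0.01], [0, 0, -0.01], [0, 0, -0.01]], "fingers": [-1, -1, -1, -1, -1]}}

```text
clock: 14.15
position: [0.483, 0.1404, 0.0331]
eef_rot: [0.0, -0.023, 1.0, 0.0]
wrist_force: [-2.0, 0.2, 0.3]
grip_width: 0.339
gripper_force: 111.4
```

```bash
cat > st.py <<'E'
from h import *
s=env.state(); print(s["clock"],s["position"].round(5),s["wrist_force"].round(2),s["moment"].round(3))
E
python3 st.py
```

```text
14.15 [0.48302 0.14043 0.03309] [-1.96  0.2   0.34] [ 0.04   0.164 -0.053]
```

Emit:
{"method": "arm_command", "body": {"rot": [[0, 0, 0], [0, 0, 0], [0, 0, 0], [0, 0, 0], [0, 0, 0]], "offset": [[0, -0.01, 0], [0, -0.02, 0], [0, -0.02, -0.005], [0, -0.02, -0.01], [0, -0.02, -0.01]], "fingers": [-1, -1, -1, -1, -1]}}

```text
clock: 14.65
position: [0.4826, 0.1393, 0.0323]
eef_rot: [-0.0, -0.024, 1.0, 0.001]
wrist_force: [-3.5, 5.0, 3.7]
grip_width: 0.337
gripper_force: 112.2
```

```bash
python3 st.py
```

```text
14.65 [0.4826  0.13931 0.0323 ] [-3.53  4.99  3.71] [0.971 0.67  0.195]
```

Emit:
{"method": "arm_command", "body": {"rot": [[0, 0, 0], [0, 0, 0], [0, 0, 0], [0, 0, 0], [0, 0, 0]], "offset": [[0, 0.01, 0], [0, 0.018, 0], [0, 0.018, 0], [0, 0.018, 0], [0, 0.018, 0]], "fingers": [-1, -1, -1, -1, -1]}}

```text
clock: 15.15
position: [0.4831, 0.1401, 0.0321]
eef_rot: [0.0, -0.023, 1.0, 0.0]
wrist_force: [-1.4, 2.5, 0.5]
grip_width: 0.332
gripper_force: 111.8
```

```bash
python3 st.py
```

```text
15.15 [0.48307 0.14013 0.03209] [-1.39  2.49  0.52] [0.392 0.216 0.122]
```

Still some push to +y, so I'll go another 1 mm left.

Emit:
{"method": "arm_command", "body": {"rot": [[0, 0, 0], [0, 0, 0], [0, 0, 0], [0, 0, 0], [0, 0, 0]], "offset": [[0, 0.005, 0], [0, 0.01, 0], [0, 0.01, 0], [0, 0.01, 0], [0, 0.01, 0]], "fingers": [-1, -1, -1, -1, -1]}}

```text
clock: 15.65
position: [0.483, 0.1409, 0.0319]
eef_rot: [0.0, -0.023, 1.0, -0.0]
wrist_force: [1.1, -1.4, -1.3]
grip_width: 0.335
gripper_force: 111.0
```

```bash
python3 st.py
```

```text
15.65 [0.48302 0.14091 0.03191] [ 1.14 -1.4  -1.34] [-0.059 -0.068 -0.053]
```

Emit:
{"method": "arm_command", "body": {"rot": [[0, 0, 0], [0, 0, 0], [0, 0, 0], [0, 0, 0], [0, 0, 0]], "offset": [[0, 0, -0.005], [0, 0, -0.01], [0, 0, -0.01], [0, 0, -0.01], [0, 0, -0.01]], "fingers": [-1, -1, -1, -1, -1]}}

```text
clock: 16.15
position: [0.4829, 0.1412, 0.031]
eef_rot: [-0.0, -0.023, 1.0, 0.0]
wrist_force: [-1.6, -0.0, 0.6]
grip_width: 0.334
gripper_force: 111.5
```

```bash
python3 st.py
```

```text
16.15 [0.48289 0.14116 0.03102] [-1.55 -0.04  0.64] [ 0.012  0.158 -0.1  ]
```

Emit:
{"method": "arm_command", "body": {"rot": [[0, 0, 0], [0, 0, 0], [0, 0, 0], [0, 0, 0], [0, 0, 0]], "offset": [[0, 0, -0.005], [0, 0, -0.01], [0, 0, -0.01], [0, 0, -0.01], [0, 0, -0.01]], "fingers": [-1, -1, -1, -1, -1]}}

```text
clock: 16.65
position: [0.4829, 0.1413, 0.0301]
eef_rot: [-0.0, -0.023, 1.0, 0.0]
wrist_force: [-2.0, 2.2, 3.0]
grip_width: 0.332
gripper_force: 111.6
```

```bash
python3 st.py
```

```text
16.65 [0.48295 0.14127 0.03007] [-1.98  2.25  2.97] [ 0.314  0.341 -0.024]
```

Emit:
{"method": "arm_command", "body": {"rot": [[0, 0, 0], [0, 0, 0], [0, 0, 0], [0, 0, 0], [0, 0, 0]], "offset": [[0, 0.005, 0], [0, 0.007, 0], [0, 0.007, 0], [0, 0.007, 0], [0, 0.007, 0]], "fingers": [-1, -1, -1, -1, -1]}}

```text
clock: 17.15
position: [0.483, 0.1416, 0.0299]
eef_rot: [-0.0, -0.023, 1.0, -0.0]
wrist_force: [-1.4, -0.6, 1.4]
grip_width: 0.331
gripper_force: 111.1
```

```bash
python3 st.py; python3 - <<'E'
from h import *
import warnings; warnings.simplefilter("ignore")
c=cam("side"); fr=np.array([cam("side")["depth"] for _ in range(5)]+[c["depth"]]); fr[fr==0]=np.nan; c["depth"]=np.nan_to_num(np.nanmedian(fr,0))
cv2.imwrite("pics/s4.png",cv2.resize(c["pixels"][170:250,225:325,::-1],None,fx=7,fy=7,interpolation=cv2.INTER_CUBIC))
E
```

```text
17.15 [0.48298 0.14163 0.02994] [-1.43 -0.64  1.41] [-0.086  0.185 -0.07 ]
```

View pics/s4.png

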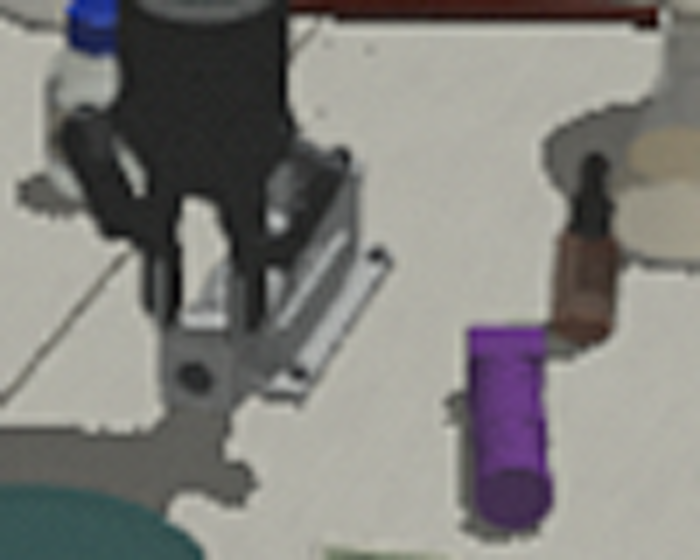

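The crop shows the ferrule lying in the groove, with its head at (195,360) beyond the open end. I'll press down a little to confirm it is on both flanks.

Emit:
{"method": "arm_command", "body": {"rot": [[0, 0, 0], [0, 0, 0], [0, 0, 0], [0, 0, 0], [0, 0, 0]], "offset": [[0, 0, -0.005], [0, 0, -0.01], [0, 0, -0.01], [0, 0, -0.01], [0, 0, -0.01]], "fingers": [-1, -1, -1, -1, -1]}}

```text
clock: 17.95
position: [0.4829, 0.1418, 0.0291]
eef_rot: [-0.0, -0.023, 1.0, 0.0]
wrist_force: [-4.4, -1.4, 3.9]
grip_width: 0.334
gripper_force: 111.9
```

```bash
python3 st.py
```

```text
17.95 [0.48288 0.1418  0.02912] [-4.43 -1.35  3.91] [-0.245  0.565 -0.093]
```

Emit:
{"method": "arm_command", "body": {"rot": [[0, 0, 0], [0, 0, 0], [0, 0, 0], [0, 0, 0], [0, 0, 0]], "offset": [[0, -0.002, 0.007], [0.01, -0.002, 0.007], [0.02, -0.001, 0.007], [0.03, -0.001, 0.007], [0.04, 0, 0.007]], "fingers": [-1, -1, -1, -1, -1]}}

```text
clock: 18.45
position: [0.487, 0.142, 0.0297]
eef_rot: [-0.0, -0.023, 1.0, 0.0]
wrist_force: [-4.0, 0.3, 1.8]
grip_width: 0.333
gripper_force: 111.5
```

```bash
python3 st.py
```

```text
18.45 [0.48699 0.14195 0.02968] [-3.98  0.31  1.78] [ 0.077  0.519 -0.039]
```

Emit:
{"method": "arm_command", "body": {"rot": [[0, 0, 0], [0, 0, 0], [0, 0, 0], [0, 0, 0], [0, 0, 0]], "offset": [[0.01, 0, 0], [0.02, 0.001, 0], [0.03, 0.001, 0], [0.03, 0.001, 0], [0.03, 0.001, 0]], "fingers": [-1, -1, -1, -1, -1]}}

```text
clock: 18.95
position: [0.4903, 0.142, 0.0298]
eef_rot: [0.0, -0.023, 1.0, 0.0]
wrist_force: [-1.4, 1.7, -0.0]
grip_width: 0.327
gripper_force: 111.0
```

Emit:
{"method": "arm_command", "body": {"rot": [[0, 0, 0], [0, 0, 0], [0, 0, 0], [0, 0, 0], [0, 0, 0]], "offset": [[0, 0, 0], [0, 0, 0], [0, 0, 0], [0, 0, 0], [0, 0, 0]], "fingers": [-1, -1, -1, -1, -1], "force": 20}}

```text
clock: 19.45
position: [0.4902, 0.142, 0.0298]
eef_rot: [0.0, -0.023, 1.0, 0.0]
wrist_force: [1.9, 1.7, 0.6]
grip_width: 0.331
gripper_force: 110.6
```

```bash
python3 st.py
```

```text
19.45 [0.49023 0.14196 0.02984] [1.95 1.74 0.55] [ 0.325 -0.247  0.015]
```

Emit:
{"method": "arm_command", "body": {"rot": [[0, 0, 0], [0, 0, 0], [0, 0, 0], [0, 0, 0], [0, 0, 0]], "offset": [[0, 0, 0], [0, 0, 0], [0, 0, 0], [0, 0, 0], [0, 0, 0]], "fingers": [-0.3, -0.2, -0.1, 0, 0.05]}}

```text
clock: 19.95
position: [0.4898, 0.1417, 0.0295]
eef_rot: [-0.0, -0.023, 1.0, -0.0]
wrist_force: [-0.8, -0.1, 0.2]
grip_width: 0.524
gripper_force: 0.0
```

```bash
python3 st.py; cat > sv.py <<'E'
from h import *
import sys,warnings; warnings.simplefilter("ignore")
c=cam("side"); fr=np.array([cam("side")["depth"] for _ in range(5)]+[c["depth"]]); fr[fr==0]=np.nan; c["depth"]=np.nan_to_num(np.nanmedian(fr,0))
if len(sys.argv)>1: cv2.imwrite("pics/"+sys.argv[1],cv2.resize(c["pixels"][170:250,225:325,::-1],None,fx=7,fy=7,interpolation=cv2.INTER_CUBIC))
P=cloud(c)*1000; q=P[170:245,225:310].reshape(-1,3); q=q[np.isfinite(q).all(1)]
o=np.array([578.7,142.6]);th=np.radians(2.3);u=np.array([np.cos(th),np.sin(th)]);n=np.array([-u[1],u[0]])
S=(q[:,:2]-o)@u;T=(q[:,:2]-o)@n;Z=q[:,2]
k=(Z>18)&(Z<64)&(np.abs(T-2)<22)&(S<-88)&(S>-115); k&=np.abs(S-np.median(S[k]))<6
print("rear face",k.sum(),np.median(S[k]).round(1),"T",np.percentile(T[k],[2,98]).round(1),T[k].mean().round(1),"Z",np.percentile(Z[k],[2,98]).round(1),Z[k].mean().round(1))
E
python3 sv.py
```

```text
19.95 [0.48978 0.14174 0.02954] [-0.83 -0.09  0.25] [-0.004  0.021 -0.032]
rear face 117 -102.7 T [-15.7  18. ] 1.3 Z [22.3 57.7] 41.5
```

The head's centre is at z ≈ 41.5 mm, so it is seated when released. I'll push it from behind with shut fingers, so the groove alone guides it.

Emit:
{"method": "arm_command", "body": {"rot": [[0, 0, 0], [0, 0, 0], [0, 0, 0], [0, 0, 0], [0, 0, 0]], "offset": [[0, 0, 0.04], [0, 0, 0.15], [0, 0, 0.3], [0, 0, 0.45], [0, 0, 0.5]], "fingers": [0.1, 0.1, 0.1, 0.1, 0.1]}}

```text
clock: 20.75
position: [0.4912, 0.1422, 0.0824]
eef_rot: [0.002, -0.023, 1.0, 0.0]
wrist_force: [0.6, 0.1, -0.4]
grip_width: 0.549
gripper_force: 0.0
```

Emit:
{"method": "arm_command", "body": {"rot": [[0, 0, 0], [0, 0, 0], [0, 0, 0], [0, 0, 0], [0, 0, 0]], "offset": [[-0.1, 0, 0], [-0.25, -0.01, 0], [-0.4, -0.015, 0], [-0.42, -0.015, 0], [-0.42, -0.015, 0]], "fingers": [0.1, -0.3, -1, -1, -1]}}

```text
clock: 21.25
position: [0.4475, 0.1404, 0.0794]
eef_rot: [-0.0, -0.023, 1.0, 0.0]
wrist_force: [0.1, 0.5, 0.6]
grip_width: -0.0
gripper_force: 0.0
```

Emit:
{"method": "arm_command", "body": {"rot": [[0, 0, 0], [0, 0, 0], [0, 0, 0], [0, 0, 0], [0, 0, 0]], "offset": [[0, 0, -0.1], [0, 0, -0.25], [0, 0, -0.4], [0, 0, -0.5], [0, 0, -0.5]], "fingers": [-1, -1, -1, -1, -1]}}

```text
clock: 21.75
position: [0.4469, 0.1401, 0.0277]
eef_rot: [-0.002, -0.023, 1.0, -0.0]
wrist_force: [-0.3, -0.4, -0.3]
grip_width: -0.004
gripper_force: 0.0
```

```bash
python3 st.py; python3 sv.py s5.png
```

```text
21.75 [0.44693 0.14009 0.02765] [-0.31 -0.36 -0.28] [-0.043  0.031 -0.018]
rear face 66 -103.0 T [-16.   17.7] -4.4 Z [21.1 55.8] 36.5
```

View pics/s5.png

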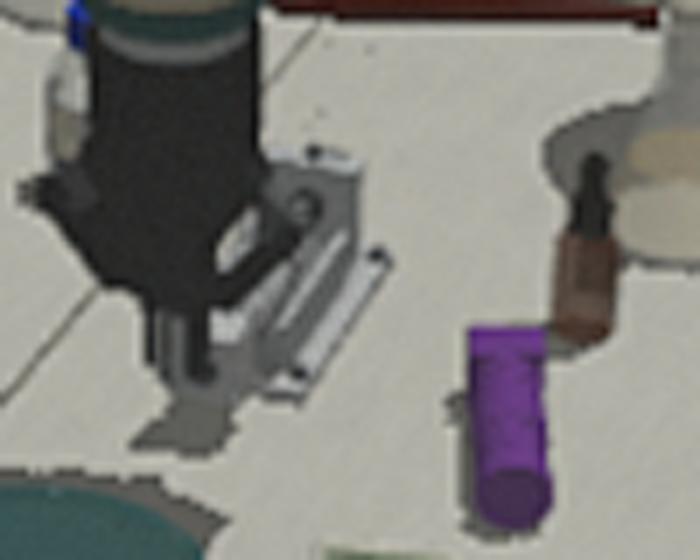

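The crop shows the shut fingers behind the head at (190,350), the ferrule still level in the groove, and the stop's nose at (303,205). I'll start the push.

Emit:
{"method": "arm_command", "body": {"rot": [[0, 0, 0], [0, 0, 0], [0, 0, 0], [0, 0, 0], [0, 0, 0]], "offset": [[0.04, 0.002, 0.02], [0.08, 0.004, 0.02], [0.12, 0.005, 0.02], [0.15, 0.006, 0.02], [0.17, 0.007, 0.02]], "fingers": [-1, -1, -1, -1, -1]}}

```text
clock: 22.55
position: [0.4653, 0.1411, 0.0316]
eef_rot: [-0.0, -0.023, 1.0, 0.0]
wrist_force: [-0.1, 0.6, 0.3]
grip_width: -0.002
gripper_force: 0.0
```

Emit:
{"method": "arm_command", "body": {"rot": [[0, 0, 0], [0, 0, 0], [0, 0, 0], [0, 0, 0], [0, 0, 0]], "offset": [[0.01, 0, 0], [0.02, 0.001, 0], [0.03, 0.001, 0], [0.04, 0.002, 0], [0.04, 0.002, 0]], "fingers": [-1, -1, -1, -1, -1]}}

```text
clock: 23.05
position: [0.4691, 0.1413, 0.0318]
eef_rot: [0.0, -0.023, 1.0, 0.0]
wrist_force: [-0.2, 0.3, -0.1]
grip_width: 0.0
gripper_force: 0.0
```

```bash
python3 st.py; python3 sv.py
```

```text
23.05 [0.46908 0.14133 0.03176] [-0.24  0.33 -0.06] [0.008 0.    0.015]
rear face 90 -103.3 T [-15.6  18.3] -0.6 Z [22.4 56.7] 38.0
```

Emit:
{"method": "arm_command", "body": {"rot": [[0, 0, 0], [0, 0, 0], [0, 0, 0], [0, 0, 0], [0, 0, 0]], "offset": [[0.01, 0, 0], [0.02, 0.001, 0], [0.03, 0.001, 0], [0.04, 0.002, 0], [0.04, 0.002, 0]], "fingers": [-1, -1, -1, -1, -1]}}

```text
clock: 23.85
position: [0.4731, 0.1415, 0.0317]
eef_rot: [0.0, -0.023, 1.0, 0.0]
wrist_force: [0.4, 0.5, -0.2]
grip_width: 0.003
gripper_force: 0.1
```

Emit:
{"method": "arm_command", "body": {"rot": [[0, 0, 0], [0, 0, 0], [0, 0, 0], [0, 0, 0], [0, 0, 0]], "offset": [[0.005, 0, 0], [0.01, 0, 0], [0.015, 0.001, 0], [0.02, 0.001, 0], [0.025, 0.001, 0]], "fingers": [-1, -1, -1, -1, -1]}}

```text
clock: 24.35
position: [0.4755, 0.1416, 0.0317]
eef_rot: [-0.0, -0.023, 1.0, 0.0]
wrist_force: [0.4, 0.2, 1.0]
grip_width: 0.001
gripper_force: 0.2
```

```bash
python3 st.py; python3 sv.py
```

```text
24.35 [0.4755  0.14162 0.03172] [0.45 0.17 1.01] [-0.023  0.062 -0.049]
rear face 99 -103.2 T [-15.9  17.9] 0.6 Z [21.7 56.5] 38.9
```

Emit:
{"method": "arm_command", "body": {"rot": [[0, 0, 0], [0, 0, 0], [0, 0, 0], [0, 0, 0], [0, 0, 0]], "offset": [[0.005, 0, 0], [0.01, 0, 0], [0.015, 0.001, 0], [0.02, 0.001, 0], [0.025, 0.001, 0]], "fingers": [-1, -1, -1, -1, -1]}}

```text
clock: 25.15
position: [0.478, 0.1417, 0.0317]
eef_rot: [-0.0, -0.023, 1.0, 0.0]
wrist_force: [0.4, 0.2, 0.7]
grip_width: -0.001
gripper_force: 0.3
```

```bash
python3 st.py; python3 sv.py s6.png
```

```text
25.15 [0.47802 0.14172 0.03172] [0.4  0.21 0.66] [0.018 0.119 0.039]
rear face 105 -103.0 T [-15.4  18.5] 0.6 Z [22.  58.5] 39.9
```

View pics/s6.png

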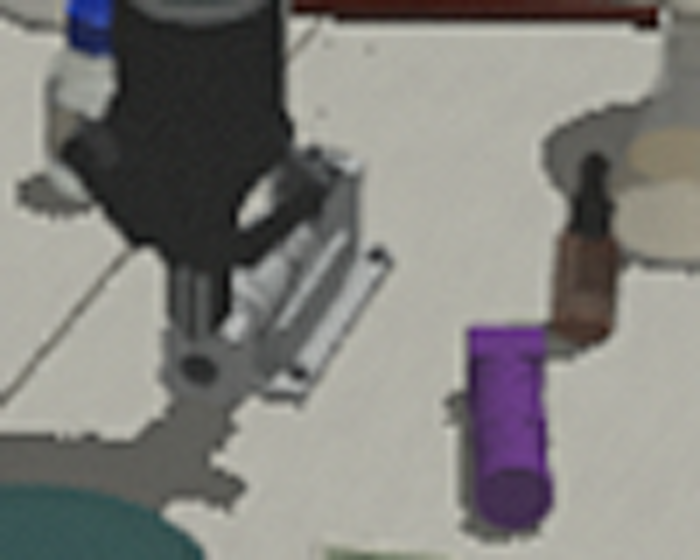

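```bash
python3 - <<'E'
from h import *
import warnings; warnings.simplefilter("ignore")
c=cam("side"); E=np.array(c["extrinsics"]); fr=np.array([cam("side")["depth"] for _ in range(5)]); fr[fr==0]=np.nan; c["depth"]=np.nan_to_num(np.nanmedian(fr,0))
def proj(p):
    q=(np.array(p)-E[:3,3])@E[:3,:3]; s=np.array([[q[0]/-q[2],-q[1]/-q[2],1.]])
    return cv2.projectPoints(s,np.zeros(3),np.zeros(3),c["K"],c["D"])[0].ravel()
for n,p in(("tcp",[.478,.1417,.0317]),("pad -x low",[.467,.1417,.0317]),("rear face c",[.476,.139,.0415]),("rear bottom",[.476,.139,.0235]),("head top c",[.488,.139,.0595])):
    r=proj(p); print(n,r.round(1),"crop",((r-[225,170])*7).round())
P=cloud(c)*1000
for v in range(204,232,2):
    print(v,[tuple(P[v,u].round().astype(int)) if np.isfinite(P[v,u]).all() else None for u in (250,252,254,256,258)])
E
```

```text
tcp [252.6 223.9] crop [193. 377.]
pad -x low [251.2 225.6] crop [184. 389.]
rear face c [253.1 221.8] crop [197. 362.]
rear bottom [253.1 226.5] crop [197. 396.]
head top c [254.6 215.1] crop [207. 316.]
204 [(np.int64(465), np.int64(145), np.int64(112)), (np.int64(481), np.int64(145), np.int64(103)), (np.int64(469), np.int64(133), np.int64(113)), (np.int64(465), np.int64(125), np.int64(116)), (np.int64(476), np.int64(123), np.int64(111))]
206 [(np.int64(464), np.int64(144), np.int64(106)), (np.int64(478), np.int64(143), np.int64(98)), (np.int64(467), np.int64(132), np.int64(107)), (np.int64(470), np.int64(126), np.int64(107)), (np.int64(465), np.int64(118), np.int64(111))]
208 [(np.int64(466), np.int64(145), np.int64(97)), (np.int64(472), np.int64(141), np.int64(95)), (np.int64(466), np.int64(132), np.int64(100)), (np.int64(471), np.int64(127), np.int64(98)), (np.int64(471), np.int64(120), np.int64(100))]
210 [(np.int64(465), np.int64(145), np.int64(90)), (np.int64(470), np.int64(140), np.int64(88)), (np.int64(470), np.int64(133), np.int64(90)), (np.int64(471), np.int64(127), np.in
[... 1703 characters left out ...]
6 [(np.int64(478), np.int64(151), np.int64(21)), (np.int64(476), np.int64(143), np.int64(25)), (np.int64(474), np.int64(135), np.int64(28)), (np.int64(476), np.int64(129), np.int64(28)), (np.int64(479), np.int64(123), np.int64(28))]
228 [(np.int64(498), np.int64(160), np.int64(-1)), (np.int64(502), np.int64(154), np.int64(-2)), (np.int64(507), np.int64(149), np.int64(-4)), (np.int64(502), np.int64(140), np.int64(1)), (np.int64(510), np.int64(136), np.int64(-3))]
230 [(np.int64(489), np.int64(156), np.int64(-2)), (np.int64(492), np.int64(150), np.int64(-3)), (np.int64(491), np.int64(142), np.int64(0)), (np.int64(497), np.int64(138), np.int64(-3)), (np.int64(499), np.int64(132), np.int64(-2))]
```

The fingertips are riding just over the head: they end at about z 0.06, above the nominal TCP. I'll back off, go lower and push again.

Emit:
{"method": "arm_command", "body": {"rot": [[0, 0, 0], [0, 0, 0], [0, 0, 0], [0, 0, 0], [0, 0, 0]], "offset": [[0, 0, 0.08], [-0.08, -0.003, 0.15], [-0.2, -0.008, 0.15], [-0.32, -0.012, 0.1], [-0.34, -0.013, 0.05]], "fingers": [-1, -1, -1, -1, -1]}}

```text
clock: 26.25
position: [0.4432, 0.1405, 0.0372]
eef_rot: [0.0, -0.023, 1.0, 0.0]
wrist_force: [0.4, -0.3, 0.3]
grip_width: -0.002
gripper_force: 0.0
```

Emit:
{"method": "arm_command", "body": {"rot": [[0, 0, 0], [0, 0, 0], [0, 0, 0], [0, 0, 0], [0, 0, 0]], "offset": [[0, 0, -0.1], [0, 0, -0.2], [0, 0, -0.28], [0, 0, -0.32], [0, 0, -0.32]], "fingers": [-1, -1, -1, -1, -1]}}

```text
clock: 26.75
position: [0.4436, 0.1403, 0.0038]
eef_rot: [-0.001, -0.023, 1.0, -0.0]
wrist_force: [0.3, -0.0, -0.1]
grip_width: -0.006
gripper_force: 0.0
```

```bash
python3 st.py; python3 sv.py
```

```text
26.75 [0.44356 0.14026 0.00377] [ 0.27 -0.04 -0.14] [ 0.001  0.021 -0.005]
rear face 31 -102.4 T [-16.3  -2. ] -9.3 Z [21.4 46. ] 33.7
```

Emit:
{"method": "arm_command", "body": {"rot": [[0, 0, 0], [0, 0, 0], [0, 0, 0], [0, 0, 0], [0, 0, 0]], "offset": [[0.05, 0.002, 0.02], [0.1, 0.004, 0.02], [0.15, 0.006, 0.02], [0.18, 0.007, 0.02], [0.19, 0.008, 0.02]], "fingers": [-1, -1, -1, -1, -1]}}

```text
clock: 27.55
position: [0.4634, 0.1412, 0.0067]
eef_rot: [-0.0, -0.023, 1.0, 0.0]
wrist_force: [-0.3, 0.7, 1.0]
grip_width: 0.002
gripper_force: 0.0
```

Emit:
{"method": "arm_command", "body": {"rot": [[0, 0, 0], [0, 0, 0], [0, 0, 0], [0, 0, 0], [0, 0, 0]], "offset": [[0.008, 0, 0], [0.016, 0, 0], [0.024, 0.001, 0], [0.032, 0.001, 0], [0.04, 0.002, 0]], "fingers": [-1, -1, -1, -1, -1]}}

```text
clock: 28.05
position: [0.4668, 0.1415, 0.0067]
eef_rot: [-0.0, -0.023, 1.0, 0.0]
wrist_force: [-2.3, -0.0, 0.9]
grip_width: 0.005
gripper_force: 1.1
```

```bash
python3 st.py; python3 sv.py
```

```text
28.05 [0.4668  0.14146 0.00671] [-2.31 -0.01  0.89] [0.057 0.337 0.019]
rear face 30 -99.1 T [-15.7   7. ] -10.4 Z [21.8 56.3] 36.9
```

Emit:
{"method": "arm_command", "body": {"rot": [[0, 0, 0], [0, 0, 0], [0, 0, 0], [0, 0, 0], [0, 0, 0]], "offset": [[0.003, 0, 0], [0.006, 0, 0], [0.009, 0, 0], [0.012, 0, 0], [0.015, 0.001, 0]], "fingers": [-1, -1, -1, -1, -1]}}

```text
clock: 28.85
position: [0.4685, 0.1415, 0.0067]
eef_rot: [0.0, -0.023, 1.0, 0.0]
wrist_force: [-2.1, -0.4, 1.1]
grip_width: 0.0
gripper_force: 1.1
```

```bash
python3 st.py
```

```text
28.85 [0.46853 0.1415  0.00674] [-2.15 -0.35  1.08] [ 0.047  0.313 -0.003]
```

Emit:
{"method": "arm_command", "body": {"rot": [[0, 0, 0], [0, 0, 0], [0, 0, 0], [0, 0, 0], [0, 0, 0]], "offset": [[0.003, 0, 0], [0.006, 0, 0], [0.009, 0, 0], [0.012, 0, 0], [0.015, 0.001, 0]], "fingers": [-1, -1, -1, -1, -1]}}

```text
clock: 29.35
position: [0.47, 0.1416, 0.0067]
eef_rot: [0.0, -0.023, 1.0, 0.0]
wrist_force: [-2.3, -0.2, 1.6]
grip_width: 0.001
gripper_force: 1.1
```

```bash
python3 st.py
```

```text
29.35 [0.47001 0.1416  0.00673] [-2.27 -0.23  1.61] [-0.038  0.309 -0.001]
```

Emit:
{"method": "arm_command", "body": {"rot": [[0, 0, 0], [0, 0, 0], [0, 0, 0], [0, 0, 0], [0, 0, 0]], "offset": [[0.003, 0, 0], [0.006, 0, 0], [0.009, 0, 0], [0.012, 0, 0], [0.015, 0.001, 0]], "fingers": [-1, -1, -1, -1, -1]}}

```text
clock: 29.85
position: [0.4715, 0.1417, 0.0067]
eef_rot: [-0.0, -0.023, 1.0, 0.0]
wrist_force: [-2.5, 0.1, 2.6]
grip_width: 0.0
gripper_force: 1.1
```

```bash
python3 st.py
```

```text
29.85 [0.47148 0.14171 0.00669] [-2.46  0.14  2.57] [-0.012  0.358 -0.021]
```

Emit:
{"method": "arm_command", "body": {"rot": [[0, 0, 0], [0, 0, 0], [0, 0, 0], [0, 0, 0], [0, 0, 0]], "offset": [[0.003, 0, 0], [0.006, 0, 0], [0.009, 0, 0], [0.012, 0, 0], [0.012, 0, 0]], "fingers": [-1, -1, -1, -1, -1]}}

```text
clock: 30.35
position: [0.4728, 0.1417, 0.0067]
eef_rot: [0.0, -0.023, 1.0, 0.0]
wrist_force: [-2.4, -0.1, 1.1]
grip_width: 0.003
gripper_force: 1.0
```

```bash
python3 st.py; python3 sv.py
```

```text
30.35 [0.47275 0.14172 0.00674] [-2.41 -0.08  1.13] [0.057 0.28  0.035]
rear face 31 -94.8 T [-15.8  -4.7] -11.0 Z [23.1 57.8] 38.9
```

Emit:
{"method": "arm_command", "body": {"rot": [[0, 0, 0], [0, 0, 0], [0, 0, 0], [0, 0, 0], [0, 0, 0]], "offset": [[0.003, 0, 0], [0.006, 0, 0], [0.009, 0, 0], [0.012, 0.001, 0], [0.014, 0.001, 0]], "fingers": [-1, -1, -1, -1, -1]}}

```text
clock: 31.15
position: [0.4741, 0.1418, 0.0067]
eef_rot: [-0.0, -0.023, 1.0, 0.0]
wrist_force: [-2.6, 0.1, 1.9]
grip_width: -0.002
gripper_force: 1.3
```

```bash
python3 st.py
```

```text
31.15 [0.47405 0.14179 0.00668] [-2.58  0.06  1.9 ] [-0.068  0.335 -0.015]
```

Emit:
{"method": "arm_command", "body": {"rot": [[0, 0, 0], [0, 0, 0], [0, 0, 0], [0, 0, 0], [0, 0, 0]], "offset": [[0.003, 0, 0], [0.006, 0, 0], [0.009, 0, 0], [0.012, 0, 0], [0.012, 0, 0]], "fingers": [-1, -1, -1, -1, -1]}}

```text
clock: 31.65
position: [0.4754, 0.1418, 0.0067]
eef_rot: [0.0, -0.023, 1.0, 0.0]
wrist_force: [-2.1, 0.1, 1.2]
grip_width: 0.002
gripper_force: 1.1
```

```bash
python3 st.py
```

```text
31.65 [0.47535 0.14185 0.00673] [-2.13  0.08  1.15] [-0.02   0.296 -0.032]
```

Emit:
{"method": "arm_command", "body": {"rot": [[0, 0, 0], [0, 0, 0], [0, 0, 0], [0, 0, 0], [0, 0, 0]], "offset": [[0.003, 0, 0], [0.006, 0, 0], [0.009, 0, 0], [0.012, 0.001, 0], [0.015, 0.001, 0]], "fingers": [-1, -1, -1, -1, -1]}}

```text
clock: 32.15
position: [0.4763, 0.1419, 0.0066]
eef_rot: [-0.001, -0.023, 1.0, -0.0]
wrist_force: [-6.1, -1.2, 2.9]
grip_width: -0.002
gripper_force: 3.1
```

Fx has risen to -6 N: this is the nose. I'll press on to about 10 N and hold.

Emit:
{"method": "arm_command", "body": {"rot": [[0, 0, 0], [0, 0, 0], [0, 0, 0], [0, 0, 0], [0, 0, 0]], "offset": [[0.002, 0, 0], [0.004, 0, 0], [0.006, 0, 0], [0.006, 0, 0], [0.006, 0, 0]], "fingers": [-1, -1, -1, -1, -1]}}

```text
clock: 32.65
position: [0.4765, 0.1418, 0.0065]
eef_rot: [-0.001, -0.023, 1.0, -0.0]
wrist_force: [-7.4, -0.2, 4.2]
grip_width: -0.001
gripper_force: 3.9
```

Emit:
{"method": "arm_command", "body": {"rot": [[0, 0, 0], [0, 0, 0], [0, 0, 0], [0, 0, 0], [0, 0, 0]], "offset": [[0.003, 0, 0], [0.006, 0, 0], [0.009, 0, 0], [0.009, 0, 0], [0.009, 0, 0]], "fingers": [-1, -1, -1, -1, -1]}}

```text
clock: 33.15
position: [0.4767, 0.1418, 0.0064]
eef_rot: [-0.002, -0.023, 1.0, -0.0]
wrist_force: [-11.5, -1.3, 6.4]
grip_width: -0.001
gripper_force: 5.6
```

```bash
python3 st.py; python3 sv.py
```

```text
33.15 [0.47668 0.14184 0.00642] [-11.54  -1.26   6.43] [-0.088  1.591  0.054]
rear face 68 -110.9 T [-11.8  15.5] 1.2 Z [34.  63.4] 49.5
```

Fx is steady at about -11.5 N and the position matches the sighted nose. I'll hold briefly, then ease off slowly.

Emit:
{"method": "arm_command", "body": {"rot": [[0, 0, 0], [0, 0, 0], [0, 0, 0], [0, 0, 0], [0, 0, 0]], "offset": [[0, 0, 0], [0, 0, 0], [0, 0, 0], [0, 0, 0], [0, 0, 0]], "fingers": [-1, -1, -1, -1, -1]}}

```text
clock: 33.95
position: [0.4767, 0.1418, 0.0064]
eef_rot: [-0.002, -0.023, 1.0, -0.0]
wrist_force: [-10.1, -1.1, 6.4]
grip_width: 0.006
gripper_force: 5.6
```

Emit:
{"method": "arm_command", "body": {"rot": [[0, 0, 0], [0, 0, 0], [0, 0, 0], [0, 0, 0], [0, 0, 0]], "offset": [[-0.003, 0, 0], [-0.006, 0, 0], [-0.009, 0, 0], [-0.012, 0, 0], [-0.015, 0, 0]], "fingers": [-1, -1, -1, -1, -1]}}

```text
clock: 34.45
position: [0.4768, 0.1419, 0.0066]
eef_rot: [0.0, -0.023, 1.0, 0.0]
wrist_force: [-2.9, -0.4, 1.1]
grip_width: 0.001
gripper_force: 1.4
```

Emit:
{"method": "arm_command", "body": {"rot": [[0, 0, 0], [0, 0, 0], [0, 0, 0], [0, 0, 0], [0, 0, 0]], "offset": [[-0.003, 0, 0], [-0.006, 0, 0], [-0.009, 0, 0], [-0.012, 0, 0], [-0.015, 0, 0]], "fingers": [-1, -1, -1, -1, -1]}}

```text
clock: 34.95
position: [0.4756, 0.1419, 0.0069]
eef_rot: [0.0, -0.023, 1.0, 0.0]
wrist_force: [0.1, -0.2, 0.1]
grip_width: 0.002
gripper_force: 0.0
```

Emit:
{"method": "arm_command", "body": {"rot": [[0, 0, 0], [0, 0, 0], [0, 0, 0], [0, 0, 0], [0, 0, 0]], "offset": [[-0.006, 0, 0], [-0.012, 0, 0], [-0.018, 0, 0], [-0.024, 0, 0], [-0.03, 0, 0]], "fingers": [-1, -1, -1, -1, -1]}}

```text
clock: 35.45
position: [0.4723, 0.1419, 0.0067]
eef_rot: [0.0, -0.023, 1.0, 0.0]
wrist_force: [0.5, 0.4, -0.6]
grip_width: 0.004
gripper_force: 0.0
```

Emit:
{"method": "arm_command", "body": {"rot": [[0, 0, 0], [0, 0, 0], [0, 0, 0], [0, 0, 0], [0, 0, 0]], "offset": [[-0.08, 0, 0], [-0.2, 0, 0], [-0.35, 0, 0.02], [-0.5, 0, 0.1], [-0.6, 0, 0.2]], "fingers": [-1, -1, -1, -1, -1]}}

```text
clock: 35.95
position: [0.4105, 0.1418, 0.0263]
eef_rot: [-0.001, -0.023, 1.0, -0.0]
wrist_force: [0.6, -0.2, -0.5]
grip_width: -0.002
gripper_force: 0.0
```

Emit:
{"method": "arm_command", "body": {"rot": [[0, 0, 0], [0, 0, 0], [0, 0, 0], [0, 0, 0], [0, 0, 0]], "offset": [[0, 0.15, 0.1], [0, 0.4, 0.3], [0, 0.6, 0.5], [0, 0.8, 0.7], [0, 1, 0.8]], "fingers": [-1, -1, -1, -1, -1]}}

```text
clock: 36.45
position: [0.4124, 0.243, 0.1087]
eef_rot: [0.001, -0.023, 1.0, 0.001]
wrist_force: [0.8, 0.5, -0.5]
grip_width: 0.001
gripper_force: 0.0
```

```bash
python3 st.py; python3 sv.py; python3 - <<'E'
from h import *
import warnings; warnings.simplefilter("ignore")
c=cam("top"); fr=np.array([cam("top")["depth"] for _ in range(7)]); fr[fr==0]=np.nan; c["depth"]=np.nan_to_num(np.nanmedian(fr,0))
T=cv2.resize(c["pixels"][165:245,235:305,::-1],None,fx=6,fy=6,interpolation=cv2.INTER_CUBIC)
c2=cam("side"); S=cv2.resize(c2["pixels"][170:250,225:295,::-1],None,fx=5,fy=5,interpolation=cv2.INTER_CUBIC)
o=np.zeros((480,420+350,3),np.uint8); o[:,:420]=T; o[:400,420:]=S; cv2.imwrite("pics/end.png",o)
P=cloud(c)*1000
for s in range(-90,50,10):
    q=P[165:235,250:290].reshape(-1,3); o=np.array([578.7,142.6]);th=np.radians(2.5);u=np.array([np.cos(th),np.sin(th)]);n=np.array([-u[1],u[0]])
    a=(q[:,:2]-o)@u;t=(q[:,:2]-o)@n; k=(np.abs(a-s)<5)&(q[:,2]>46); print(s,k.sum(),"T",np.percentile(t[k],[5,50,95]).round(1) if k.sum() else "", "top z",np.median(q[(np.abs(a-s)<5)&(np.abs(t-1)<5),2]).round(1))
E
```

```text
36.45 [0.41241 0.24302 0.10869] [ 0.8   0.47 -0.46] [ 0.031 -0.012 -0.02 ]
rear face 106 -91.2 T [-14.6  19.1] 2.2 Z [22.3 57. ] 40.6
-90 22 T [-15.2   1.4  18.1] top z 33.6
-80 33 T [-15.8   1.1  17.8] top z 58.5
-70 28 T [-15.1  -1.1  16.3] top z 58.8
-60 29 T [-12.    3.4  14. ] top z 56.8
-50 27 T [-13.8  -0.4  13.6] top z 56.6
-40 27 T [-13.2   2.4  13.1] top z 59.9
-30 28 T [-14.6   0.5  15.9] top z 58.8
-20 28 T [-15.    1.8  15.7] top z 57.6
-10 27 T [-12.1   1.5  15. ] top z 58.3
0 27 T [-12.6   1.   14.6] top z 57.9
10 29 T [-13.    0.7  16.3] top z 58.1
20 30 T [-13.5   1.8  17.1] top z 59.9
30 9 T [-7.1 -0.3  5.3] top z 51.3
40 8 T [-4.  -0.5  5.2] top z 46.9
```

View pics/end.png

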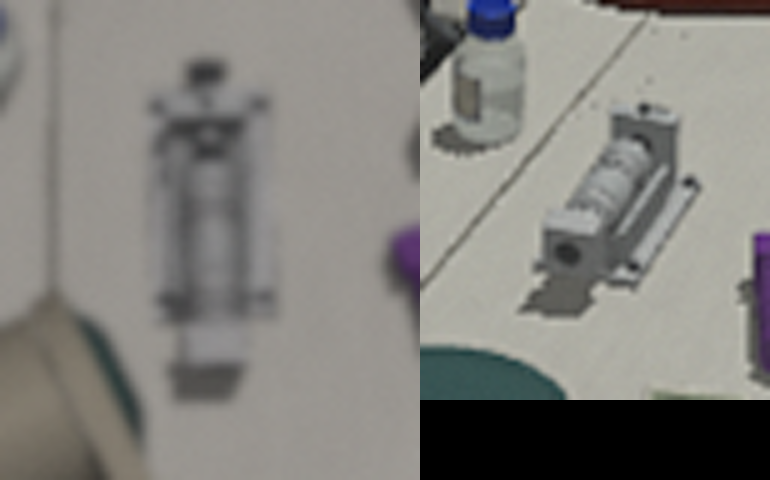

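The ferrule lies level and centred at the nose: the rear face is at S -91, and the head is at (210,345) in the top inset and (570,245) in the side inset. Friction may have taken a good part of that push, so I'll press once more, a little firmer and with the wrist at no more than about 15 N.

Emit:
{"method": "arm_command", "body": {"rot": [[0, 0, 0], [0, 0, 0], [0, 0, 0], [0, 0, 0], [0, 0, 0]], "offset": [[0, -0.2, -0.1], [0, -0.45, -0.3], [0, -0.7, -0.5], [0, -0.9, -0.7], [0, -1, -0.8]], "fingers": [-1, -1, -1, -1, -1]}}

```text
clock: 37.7
position: [0.4113, 0.1405, 0.0251]
eef_rot: [-0.001, -0.023, 1.0, -0.0]
wrist_force: [0.1, -0.7, -0.4]
grip_width: 0.0
gripper_force: 0.0
```

Emit:
{"method": "arm_command", "body": {"rot": [[0, 0, 0], [0, 0, 0], [0, 0, 0], [0, 0, 0], [0, 0, 0]], "offset": [[0.1, 0, -0.1], [0.25, 0, -0.2], [0.4, 0, -0.2], [0.5, 0, -0.2], [0.56, 0, -0.2]], "fingers": [-1, -1, -1, -1, -1]}}

```text
clock: 38.2
position: [0.4693, 0.1422, 0.0072]
eef_rot: [0.0, -0.023, 1.0, 0.0]
wrist_force: [-1.0, -0.8, -0.6]
grip_width: -0.001
gripper_force: 0.0
```

Emit:
{"method": "arm_command", "body": {"rot": [[0, 0, 0], [0, 0, 0], [0, 0, 0], [0, 0, 0], [0, 0, 0]], "offset": [[0.01, 0, 0], [0.02, 0, 0], [0.03, 0, 0], [0.04, 0, 0], [0.05, 0, 0]], "fingers": [-1, -1, -1, -1, -1]}}

```text
clock: 38.7
position: [0.4732, 0.142, 0.0068]
eef_rot: [0.0, -0.023, 1.0, 0.0]
wrist_force: [0.6, 0.5, -0.6]
grip_width: -0.004
gripper_force: 0.0
```

Emit:
{"method": "arm_command", "body": {"rot": [[0, 0, 0], [0, 0, 0], [0, 0, 0], [0, 0, 0], [0, 0, 0]], "offset": [[0.01, 0, 0], [0.02, 0, 0], [0.03, 0, 0], [0.036, 0, 0], [0.042, 0, 0]], "fingers": [-1, -1, -1, -1, -1]}}

```text
clock: 39.2
position: [0.4764, 0.1419, 0.0064]
eef_rot: [-0.002, -0.023, 1.0, -0.0]
wrist_force: [-7.7, -0.3, 4.4]
grip_width: -0.004
gripper_force: 4.0
```

```bash
python3 st.py
```

```text
39.2 [0.47637 0.14185 0.00644] [-7.69 -0.33  4.44] [-0.13   1.183  0.012]
```

Emit:
{"method": "arm_command", "body": {"rot": [[0, 0, 0], [0, 0, 0], [0, 0, 0], [0, 0, 0], [0, 0, 0]], "offset": [[0.003, 0, 0.002], [0.006, 0, 0.004], [0.009, 0, 0.004], [0.012, 0, 0.004], [0.013, 0, 0.004]], "fingers": [-1, -1, -1, -1, -1]}}

```text
clock: 39.7
position: [0.4768, 0.1419, 0.0065]
eef_rot: [-0.003, -0.023, 1.0, -0.0]
wrist_force: [-10.2, -0.5, 5.5]
grip_width: 0.001
gripper_force: 5.2
```

```bash
python3 st.py
```

```text
39.7 [0.47678 0.14185 0.00652] [-10.21  -0.53   5.46] [-0.094  1.494 -0.002]
```

Emit:
{"method": "arm_command", "body": {"rot": [[0, 0, 0], [0, 0, 0], [0, 0, 0], [0, 0, 0], [0, 0, 0]], "offset": [[0.003, 0, 0], [0.006, 0, 0], [0.009, 0, 0], [0.012, 0, 0], [0.012, 0, 0]], "fingers": [-1, -1, -1, -1, -1]}}

```text
clock: 40.2
position: [0.477, 0.1418, 0.0063]
eef_rot: [-0.004, -0.023, 1.0, -0.0]
wrist_force: [-14.5, -1.3, 7.4]
grip_width: 0.001
gripper_force: 7.3
```

Emit:
{"method": "arm_command", "body": {"rot": [[0, 0, 0], [0, 0, 0], [0, 0, 0], [0, 0, 0], [0, 0, 0]], "offset": [[0, 0, 0], [0, 0, 0], [0, 0, 0], [0, 0, 0], [0, 0, 0]], "fingers": [-1, -1, -1, -1, -1]}}

```text
clock: 40.7
position: [0.477, 0.1418, 0.0063]
eef_rot: [-0.004, -0.023, 1.0, -0.0]
wrist_force: [-15.2, -1.1, 6.6]
grip_width: 0.0
gripper_force: 7.3
```

The wrist force holds steady at 15 N, which is about 10 N on the stop. I'll ease off slowly and withdraw.

Emit:
{"method": "arm_command", "body": {"rot": [[0, 0, 0], [0, 0, 0], [0, 0, 0], [0, 0, 0], [0, 0, 0]], "offset": [[-0.003, 0, 0], [-0.006, 0, 0], [-0.009, 0, 0], [-0.012, 0, 0], [-0.015, 0, 0]], "fingers": [-1, -1, -1, -1, -1]}}

```text
clock: 41.2
position: [0.4771, 0.1419, 0.0066]
eef_rot: [-0.002, -0.023, 1.0, -0.0]
wrist_force: [-4.1, -0.0, 2.9]
grip_width: 0.001
gripper_force: 2.7
```

Emit:
{"method": "arm_command", "body": {"rot": [[0, 0, 0], [0, 0, 0], [0, 0, 0], [0, 0, 0], [0, 0, 0]], "offset": [[-0.003, 0, 0], [-0.006, 0, 0], [-0.009, 0, 0], [-0.012, 0, 0], [-0.015, 0, 0]], "fingers": [-1, -1, -1, -1, -1]}}

```text
clock: 41.7
position: [0.4768, 0.1419, 0.007]
eef_rot: [-0.0, -0.023, 1.0, 0.0]
wrist_force: [-4.4, 0.8, -0.6]
grip_width: 0.001
gripper_force: 2.1
```

Emit:
{"method": "arm_command", "body": {"rot": [[0, 0, 0], [0, 0, 0], [0, 0, 0], [0, 0, 0], [0, 0, 0]], "offset": [[-0.006, 0, 0], [-0.012, 0, 0], [-0.018, 0, 0], [-0.024, 0, 0], [-0.03, 0, 0]], "fingers": [-1, -1, -1, -1, -1]}}

```text
clock: 42.2
position: [0.4744, 0.1419, 0.0074]
eef_rot: [0.001, -0.023, 1.0, 0.0]
wrist_force: [-0.7, 0.7, -0.1]
grip_width: -0.004
gripper_force: 0.0
```

Emit:
{"method": "arm_command", "body": {"rot": [[0, 0, 0], [0, 0, 0], [0, 0, 0], [0, 0, 0], [0, 0, 0]], "offset": [[-0.08, 0, 0], [-0.2, 0, 0], [-0.35, 0, 0.02], [-0.5, 0, 0.1], [-0.6, 0, 0.2]], "fingers": [-1, -1, -1, -1, -1]}}

```text
clock: 42.7
position: [0.4123, 0.1418, 0.0268]
eef_rot: [-0.001, -0.023, 1.0, -0.0]
wrist_force: [0.8, 0.1, 0.2]
grip_width: 0.001
gripper_force: 0.0
```

Emit:
{"method": "arm_command", "body": {"rot": [[0, 0, 0], [0, 0, 0], [0, 0, 0], [0, 0, 0], [0, 0, 0]], "offset": [[0, 0.15, 0.1], [0, 0.4, 0.3], [0, 0.6, 0.5], [0, 0.8, 0.7], [0, 1, 0.8]], "fingers": [-1, -1, -1, -1, -1]}}

```text
clock: 43.2
position: [0.4142, 0.243, 0.1092]
eef_rot: [0.001, -0.023, 1.0, 0.001]
wrist_force: [-0.0, 0.8, -1.0]
grip_width: 0.005
gripper_force: 0.0
```

```bash
python3 sv.py; python3 - <<'E'
from h import *
import warnings; warnings.simplefilter("ignore")
c=cam("top"); fr=np.array([cam("top")["depth"] for _ in range(7)]); fr[fr==0]=np.nan; c["depth"]=np.nan_to_num(np.nanmedian(fr,0))
P=cloud(c)*1000
q=P[165:235,250:290].reshape(-1,3); o=np.array([578.7,142.6]);th=np.radians(2.5);u=np.array([np.cos(th),np.sin(th)]);n=np.array([-u[1],u[0]])
a=(q[:,:2]-o)@u;t=(q[:,:2]-o)@n
for s in (-80,-35,0,20): 
    k=(np.abs(a-s)<6); print(s,np.percentile(t[k&(q[:,2]>46)],[5,95]).round(1),np.median(q[k&(np.abs(t-1)<5),2]).round(1))
E
```

```text
rear face 106 -91.3 T [-14.8  19.1] 1.8 Z [23.3 58. ] 40.7
-80 [-15.7  17.8] 58.5
-35 [-13.   16.1] 59.0
0 [-12.5  14.8] 60.4
20 [-13.5  17.3] 57.9
```

The ferrule is level, centred and resting on the nose, so I'm handing in.

```bash
python3 -c "
from workcell import env
print(env.job_done())"
```

```text
the job is handed in; nothing more can be done
None
```

The ferrule is released and lying level on both groove flanks, with its front face against the stop's nose. The last press read a steady 15 N at the wrist, about 10 N of it on the stop by my estimate, and I handed the job in at about 44 s; no verdict came back, and I could not read the stop force or the sensing pin directly.

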